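Weigh a tub on the stall's sprung twin hook and pack it level

TASK

Weigh the green-lidded tub: hang it by its bail handle on both prongs of the scale's sprung twin hook, gently, without driving the hook down to its bottom stop, let go, and leave it hanging untouched until it has clearly stopped bobbing. Then take it down and stand it in the crate's free pocket (the one with the green liner), right down so that nothing sticks up above the rim, let go of it, and only then check the level by sliding the crate's level bar by its orange knob all the way to the other end. Leave all the other goods where they are.

Things in the scene. Friction and masses are not known exactly. Their poses are not given: they have to be found in the camera images.
- tub_centre (a point): Green-lidded tub to weigh and pack; point at its centre, 70 mm above its underside. White tub 80 x 104 mm (x, y), lid 84 x 108 mm with its top 75 mm up, overall height with handle 141 mm, mass 0.33 to 0.57 kg. z up, y along the handle bar; the same after a half turn. Starts standing in one of three places in the row at the front right, yaw up to 0.4 either way.
- tub_handle (a point): Centre of the black flat-sided grip (12 mm thick in x, 44 mm long in y, 14 mm high) in the middle of the green-lidded tub's fixed handle, 64 mm above tub_centre, same axes. The handle is 9 mm wire: a level bar along y through this point and two uprights at y = +-51 mm down to the lid, 59 mm below.
- hook_seat (a point): Where the axis of a hung handle bar lies, midway between the scale's two prongs; 0.284 m above the table with the hook up, moves with it. Prongs (8 mm wire, y = +-36 mm) point to -x: flat +-8 mm in x, wire axis 8.5 mm below this point; tips at x = -24 mm, tops 18 mm above it. Come in from -x, bar above the tips and lid below the prongs, then lower.
- scale: Fixed spring scale; origin on the table under the hook's seat, axes as the hook's (yaw varies). Behind the seat the prongs step up 12 mm and run back to a crossbar at x = +97 mm. Blue column 60 mm wide (y), from x = +120 to +170 mm, 295 mm high; its base plate, 110 mm wide, x = +70 to +220 mm, is 14 mm high.
- scale_hook (a joint): How far the sprung hook has dipped, m: 0 = up (empty), 0.065 = bottom stop. Spring 160 N/m with 0.37 N preload: the tub makes it dip some 18 to 33 mm; suddenly let go from the top it dips up to twice as far. It bobs for 1 to 2 s before settling.
- crate: Fixed wooden crate 140 x 322 mm outside (x, y), rim 158 mm above the table; origin at the centre of its underside. Walls 8 mm, floor 6 mm. Three pockets along its y, centred at y = -104, 0, +104 mm, each 124 x 98 mm (x, y), between dividers with tops 76 mm up. Runners level with the rim reach x = +-78 mm and stick out to y = +202 and -182 mm.
- free_pocket (a point): Centre of the free pocket's floor (green liner, of no height: a tub's underside rests at this point), axes as the crate's. A tub fits only with its handle bar along the pocket's x, either way round, with 8 mm to spare each side in x and 7 mm in y; its handle then ends 11 mm below the rim. The other two pockets hold tins.
- level_bar (a joint): Travel of the level bar, m: starts at 0 to 0.015 (parked at the crate's +y end), grows as it slides to the crate's -y; 0.355 = end stop at the other end. Aluminium bar 20 mm wide across the crate, underside 4 mm above the rim, so anything sticking up stops it. 1.5 N of friction plus 2 N per m/s; stays where left.
- bar_knob (a point): Centre of the level bar's upright orange knob, 24 x 24 x 45 mm, 100 mm to the crate's -x side of its middle line, 172 to 217 mm above the table. It stands on the 10 mm thick bar. Axes as the crate's.
- red_tub_centre (a point): Bystander: red-lidded tub, same shape as the green-lidded one; point 70 mm up.
- jar_centre (a point): Bystander: green glass jar, 88 mm diameter, 130 mm high; its centre.
- bottle_centre (a point): Bystander: amber bottle, 68 mm diameter, 240 mm high, between scale and crate; its centre.
- scoop: Bystander: clear plastic scoop with a blue handle, about 160 mm long and 75 mm high, lying along its x; origin underneath.
- carton: Bystander: cardboard carton 70 x 110 x 55 mm (x, y, z); origin at the centre of its underside.
- tin_a_centre (a point): Yellow tin with a brass lid, 102 x 82 x 130 mm standing in one pocket of the crate; its centre.
- tin_b_centre (a point): Red tin with a grey steel lid, 102 x 82 x 130 mm standing in another pocket; its centre.

How it is judged:
On the way, in this order (a step that is already met when the one before it is completed fails the run):
1. the green-lidded tub hangs on both prongs, untouched and settled: handle within 25 mm of the hook's seat, hook dipped over 10 mm and moving under 5 mm/s, for 0.6 s (distance between tub_handle and hook_seat below 0.025 m and value of joint scale_hook above 0.01 m and angle between tub_centre's own z axis and vertical below 0.2 rad and velocity of joint scale_hook between -0.005 and 0.005 m/s and linear speed of tub below 0.02 m/s and contact force between each of the fingers, the arm and tub below 0.15 N), for 0.6 s.
2. the tub stands upright on the floor of the free pocket, released (horizontal distance between tub_centre and free_pocket below 0.018 m and z of tub_centre in the frame of free_pocket below 0.077 m and angle between tub_centre's own z axis and vertical below 0.05 rad and linear speed of tub below 0.02 m/s and contact force between each of the fingers, the arm and tub below 0.15 N), for 0.2 s.
3. the level bar has been slid to the other end (value of joint level_bar above 0.345 m), for 0.1 s.
At the end, for the whole second after the job is handed in: The tub stands upright (within 0.05 rad) and still in the free pocket, centre within 18 mm of the pocket's centre, down on its floor within 7 mm; the level bar is at the other end (over 345 of 355 mm); the hook is empty and up again; the tins are within 20 mm of where they were (all of step 2 and value of joint level_bar above 0.345 m and value of joint scale_hook below 0.005 m and distance of each of tin_a_centre, tin_b_centre from where it was at the start of the episode below 0.02 m); the robot touches nothing.
It fails at once if the hook is driven to its bottom stop (dip over 62 mm) (value of joint scale_hook above 0.062 m).
It fails at once if one of the goods on the table (red-lidded tub, jar, bottle, scoop, carton) is moved more than 30 mm (distance of any of red_tub_centre, jar_centre, bottle_centre, scoop, carton from where it was at the start of the episode above 0.03 m).
It fails at once if one of the tins in the crate is moved more than 30 mm (distance of any of tin_a_centre, tin_b_centre from where it was at the start of the episode above 0.03 m).
It also fails if it takes over 72 s, if anything falls off the work surface, if the arm or the gripper's body presses on something with over 40 N, if the wrist force passes 120 N, or if a joint passes its speed limit or range.

ROBOT

A 7-joint arm with a two-finger parallel gripper is mounted at the origin on the work surface. World frame = base frame: x ahead of the robot, y to its left, z up, the work surface at z = 0. Lengths are in m, angles in rad, forces in N, time in s.
With the tool pointing down it reaches from about 0.425 to 0.875 m from the base axis. Payload 4.7 kg.
Tool frame: the origin (TCP) lies on the centre line of the jaws, within the pads' length; the fingertips stand 14 mm ahead of it and the grasp point (between the pads) lies 5 mm behind it; z points along the fingers, y is the direction in which the jaws open and shut (so a half turn about z gives the same grasp; the last joint's range is limited). The gripper opens to 87 mm and grips with 3 to 60 N. Pads are 19 mm wide; open, the fingers measure 117 mm over their backs; the gripper's body (75 mm by 190 mm) begins 51 mm behind the grasp point.
Start: joints at [1.176, 0.321, -0.07, 1.45, 0.023, 1.371, -0.057], TCP at [0.258, -0.596, 0.237] pointing down, gripper open.
Joint ranges: [-2.86, 2.86], [-0.3, 2.09], [-1.38, 1.24], [0.06, 2.45], [-1.56, 4.7], [0.09, 2.05], [-2.69, 2.69]. Speed limits (rad/s): [2.57, 2.57, 3.14, 3.14, 3.14, 3.14, 3.14].

INTERFACE

Orientations are given as a rotation vector (axis times angle).
In Python, from bench import ctrl, optics, models gives the robot as it stands. The module is installed in compiled form; this text tells all that it offers.
- The arm moves only by the tool arm_command, never from a script. Its argument "motion" is a list of rows, each a list of 3 entries, a list of its own where there are three numbers: the shift along the tool's x, y, z in mm, then the turn, a rotation vector about the tool's x, y, z in degrees, then the closure, from 0 (fully open) to 1 (shut). In form: [[[x, y, z], [ax, ay, az], claw], ...]. A call has 1 to 8 rows; each row shifts and turns the commanded pose from where the row before left it, along the tool's axes as they then stand; what a row does not reach is not made up. A row lasts 1/12 s, in which the tool goes at most 41.7 mm and 7.16 degrees, less where a joint would pass 70% of its speed; a pose out of reach is approached as far as the arm can. A call with a gripper value outside its range is refused whole. The fingers move at their own pace and stop on an object; "force" is the grip in N (left out, the last holds). Time passes only in rows, so rows that do not move let the fingers close. It gives the time, the measured TCP pose, the force and the opening at its end, in the units of the state.
- ctrl.get_state(): the state, without advancing time (a new reading comes with each control period).
- optics.get_image(name): name is "scene" or "top" or "wrist"; returns (picture, depth): 420x560x3 uint8, blue, green, red; 420x560 float32, m along the optical axis (not along the pixel's ray), 0 where there is no reading.
- optics.camera_model(name): a dict with "fovy" (degrees; the focal length in pixels is half the picture's height over the tangent of half this angle, whatever the lens; pixels are square), "cx", "cy" (the principal point, pixels), "distortion" ([k1, k2, p1, p2, k3] as OpenCV has them; the pictures are not rectified), "rvec" (rotation vector, rad) and "tvec" (3), from world to camera coordinates, as OpenCV has them; the wrist camera has in their place "mount" (4x4, takes a point from camera to tool coordinates, whose origin is the TCP and whose axes are the flange's). Camera axes: x right, y down, z forward; pixel columns grow to the right and rows downward; lengths in m; the calibration is good to about 2 mm. A picture is of the moment at which its call begins: read the wrist's pose just before it. camera_model takes no time and is no camera call.
- ctrl.close_job(): hands the job in, once; it reports no verdict.
Trained networks look in the newest picture that a camera, given by its name, has taken for a name from the list of things; names that differ only in an ending like _2 or _b are one class to them, and where a whole thing is asked for, a point or a joint stands for the part that bears it (a point fixed in the world has none). Each returns a list of dicts, best first, with "conf" (0 to 1); they miss things now and then, are a little off and sometimes report something else, mostly with a low value. They report only what shows in the picture. A call takes as long as a camera call.
- models.search_frame(camera, target): "location" ([x, y, z] in m, in the coordinates of the camera as it stood for that picture, good to about 4 mm: the middle of the surface that is visible of it).
- models.silhouettes(camera, target): "pixels" (420x560 bool, what is visible of it).
The state is a dict: "time": time; "joint_positions": joint angles; "qd": joint speeds; "joint_torque": joint torques, N m; "position": TCP position; "tool_rot": TCP orientation; "ft_force": force on the tool from outside, world axes, zero at the start; "torque": the same for the moment, N m; "grip_width": opening from 0.0 (shut) to 1.0 (fully open).
Only numpy, scipy, OpenCV 4.12 (cv2) and the standard library are available. Lean on these libraries where they do the work, as an engineer would, in place of code of your own. Each camera call takes 0.05 s, during which the arm holds its last target.

## Working session

There is one attempt and no reset: what is moved stays moved. The work goes in short steps, Python scripts to look and compute and a tool call to move; the robot and the scene stay as the last step left them, time stands still between calls to the robot, and variables do not carry over. Pictures are saved under pics/ and viewed, and the job is handed in when it is done.

Besides the shell and the picture viewer there is one more tool, called after "Emit:" in YAML: its name, and indented under it one key for each argument. arm_command: Moves the arm, as the interface text tells. Its arguments: {"type":"object","properties":{"motion":{"type":"array","items":{"type":"array"}},"force":{"type":"number"}},"required":["motion"]}

```bash
mkdir -p pics; cat > h.py <<'E'
import numpy as np,cv2
from scipy.spatial.transform import Rotation as R
from bench import ctrl,optics,models
def K(m): 
    f=210/np.tan(np.radians(m['fovy'])/2); return np.array([[f,0,m['cx']],[0,f,m['cy']],[0,0,1.]])
def world_T(name,st=None):
    m=optics.camera_model(name)
    if 'mount' in m:
        st=st or ctrl.get_state()
        T=np.eye(4);T[:3,:3]=R.from_rotvec(st['tool_rot']).as_matrix();T[:3,3]=st['position']
        return T@np.array(m['mount'])
    T=np.eye(4);T[:3,:3]=R.from_rotvec(np.ravel(m['rvec'])).as_matrix();T[:3,3]=np.ravel(m['tvec']);return np.linalg.inv(T)
def cloud(name,depth,T):
    m=optics.camera_model(name);h,w=depth.shape
    v,u=np.mgrid[0:h,0:w];p=np.stack([u,v],-1).reshape(-1,1,2).astype(np.float64)
    n=cv2.undistortPoints(p,K(m),np.array(m['distortion'],float)).reshape(h,w,2)
    P=np.dstack([n[...,0]*depth,n[...,1]*depth,depth])
    W=P@T[:3,:3].T+T[:3,3]; W[depth<=0]=np.nan; return W
def proj(name,pts,T):
    m=optics.camera_model(name);Ti=np.linalg.inv(T)
    return cv2.projectPoints(np.array(pts,float).reshape(-1,3),cv2.Rodrigues(Ti[:3,:3])[0],Ti[:3,3],K(m),np.array(m['distortion'],float))[0].reshape(-1,2)
E
python3 - <<'E'
from h import *
for n in ['scene','top','wrist']:
    T=world_T(n); i,d=optics.get_image(n); cv2.imwrite(f'pics/{n}0.png',i); np.savez(f'{n}0.npz',i=i,d=d,T=T)
    print(n,T.round(3).tolist(),optics.camera_model(n)['fovy'])
s=ctrl.get_state();print(s)
E
```

```text
scene [[0.284, 0.566, -0.774, 1.456], [0.959, -0.187, 0.214, -0.242], [-0.024, -0.803, -0.596, 0.831], [0.0, 0.0, 0.0, 1.0]] 54.259299079092216
top [[-0.019, -0.985, 0.171, 0.374], [-1.0, 0.022, 0.014, -0.034], [-0.018, -0.17, -0.985, 1.546], [0.0, 0.0, 0.0, 1.0]] 46.467180404869865
wrist [[0.396, -0.874, -0.281, 0.336], [-0.918, -0.378, -0.12, -0.563], [-0.001, 0.306, -0.952, 0.384], [0.0, 0.0, 0.0, 1.0]] 67.83060531262005
{'time': 0.15, 'joint_positions': array([ 1.17609427,  0.32166998, -0.07006412,  1.45137106,  0.02263419,
        1.37082976, -0.05689602]), 'qd': array([ 0.00078767, -0.00084522, -0.00037425, -0.00379947,  0.00029262,
       -0.00089273,  0.00099321]), 'joint_torque': array([-1.57445565e-04, -4.91793251e+01, -4.04386874e-01, -3.12879503e+01,
       -6.39356766e-02,  4.04185394e-02,  1.28958063e-04]), 'position': array([ 0.25815928, -0.59610159,  0.23571331]), 'tool_rot': array([-3.07478762e+00, -6.37415427e-01,  6.68599183e-04]), 'ft_force': array([-0.21723068, -0.40892055, -0.15240673]), 'torque': array([-0.01574591, -0.00803287,  0.04239006]), 'grip_width': 0.9996444430683401}
```

View pics/scene0.png

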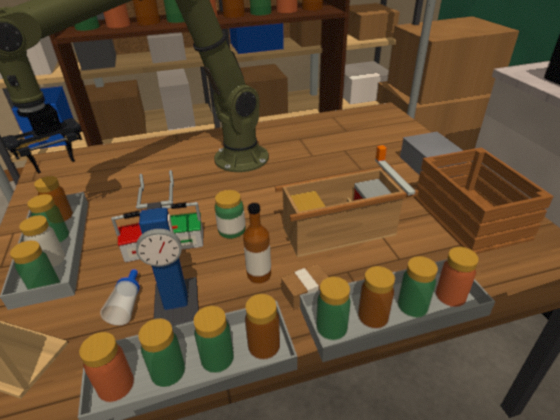

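View pics/top0.png

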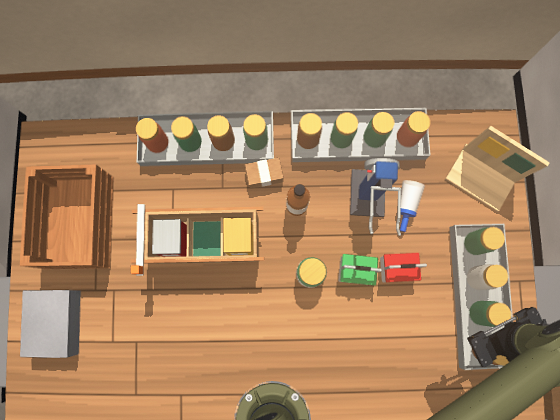

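View pics/wrist0.png

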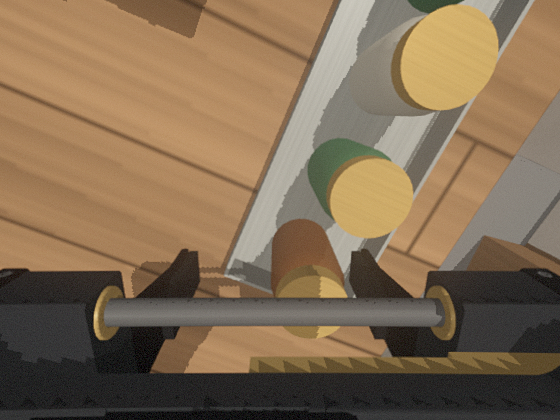

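The top picture shows the green tub at (360,268), the red tub at (403,266), the jar at (312,271), the scale hook at about (385,195), and the crate with its green liner at (207,238) and the orange knob at (135,269). Next I measure them.

```bash
cat > m1.py <<'E'
from h import *
for cam in ['top','scene']:
    z=np.load(cam+'0.npz');W=cloud(cam,z['d'],z['T'])
    optics.get_image(cam)
    for t in ['tub_centre','tub_handle','scale_hook','scale','crate','free_pocket','bar_knob','level_bar','jar_centre','bottle_centre','red_tub_centre','scoop']:
        try:
            s=models.silhouettes(cam,t)
        except Exception as e: print(cam,t,'ERR',e);continue
        for o in s[:2]:
            px=o['pixels']; P=W[px];P=P[~np.isnan(P[:,0])]
            if len(P)==0: print(cam,t,round(o['conf'],2),px.sum());continue
            v,u=np.nonzero(px)
            print(cam,t,round(o['conf'],2),px.sum(),'px',u.mean().round(),v.mean().round(),'med',np.median(P,0).round(3),'lo',np.percentile(P,2,axis=0).round(3),'hi',np.percentile(P,98,axis=0).round(3))
            if o is s[0]: np.save(f'mask_{cam}_{t}.npy',px)
E
python3 m1.py
```

```text
top tub_centre 0.84 1024 px 358.0 270.0 med [ 0.443 -0.268  0.074] lo [ 0.406 -0.324  0.03 ] hi [ 0.487 -0.216  0.142]
top tub_centre 0.42 540 px 140.0 240.0 med [0.537 0.361 0.171] lo [0.444 0.352 0.163] hi [0.635 0.373 0.218]
top tub_handle 0.6 1059 px 358.0 270.0 med [ 0.444 -0.268  0.074] lo [ 0.405 -0.323  0.021] hi [ 0.488 -0.216  0.142]
top tub_handle 0.58 910 px 264.0 173.0 med [0.756 0.008 0.053] lo [ 0.721 -0.045 -0.   ] hi [0.799 0.062 0.061]
top scale_hook 0.66 496 px 385.0 201.0 med [ 0.629 -0.32   0.289] lo [ 0.53  -0.415  0.003] hi [ 0.67  -0.271  0.297]
top scale_hook 0.36 771 px 410.0 200.0 med [ 0.662 -0.441  0.055] lo [ 0.573 -0.485  0.025] hi [ 0.718 -0.418  0.071]
top scale 0.75 2306 px 374.0 187.0 med [ 0.675 -0.305  0.176] lo [ 0.569 -0.369  0.006] hi [ 0.766 -0.271  0.297]
top scale 0.17 545 px 297.0 200.0 med [ 0.646 -0.089  0.159] lo [ 0.626 -0.12   0.022] hi [ 0.676 -0.061  0.242]
top crate 0.79 3891 px 192.0 235.0 med [0.564 0.241 0.154] lo [ 0.453  0.03  -0.002] hi [0.63  0.389 0.2  ]
top free_pocket 0.82 933 px 207.0 238.0 med [0.559 0.194 0.007] lo [ 0.
[... 1902 characters left out ...]
vel_bar 0.63 487 px 392.0 171.0 med [0.513 0.362 0.174] lo [0.372 0.353 0.001] hi [0.641 0.536 0.219]
scene jar_centre 0.73 1274 px 229.0 214.0 med [ 0.473 -0.129  0.089] lo [ 0.415 -0.168  0.002] hi [ 0.487 -0.086  0.134]
scene bottle_centre 0.81 1601 px 256.0 247.0 med [ 0.683 -0.095  0.124] lo [ 0.653 -0.124  0.012] hi [ 0.694 -0.062  0.242]
scene bottle_centre 0.25 464 px 391.0 170.0 med [0.52  0.361 0.174] lo [0.443 0.353 0.163] hi [0.641 0.375 0.219]
scene red_tub_centre 0.64 866 px 128.0 236.0 med [ 0.465 -0.426  0.076] lo [ 0.413 -0.454  0.007] hi [ 0.493 -0.387  0.143]
scene scoop 0.76 1260 px 121.0 301.0 med [ 0.685 -0.445  0.046] lo [ 0.583 -0.49   0.002] hi [ 0.721 -0.412  0.07 ]
```

```bash
cat > m2.py <<'E'
from h import *
C={}
for cam in ['top','scene']:
    z=np.load(cam+'0.npz');W=cloud(cam,z['d'],z['T']);C[cam]=(W,z['i'])
def rect(P): 
    r=cv2.minAreaRect((P[:,:2]*1000).astype(np.float32)); return np.round(r[0],1),np.round(r[1],1),round(r[2],1)
for cam in C:
    W=C[cam][0]
    f=np.load(f'mask_{cam}_tub_centre.npy');P=W[f]
    lid=P[(P[:,2]>.068)&(P[:,2]<.081)];han=P[P[:,2]>.125]
    print(cam,'lid',rect(lid),'handle',han.mean(0).round(4),len(han))
    if len(han)>3:
        v=np.linalg.svd(han[:,:2]-han[:,:2].mean(0))[2][0];print(' dir',np.degrees(np.arctan2(v[1],v[0])),rect(han))
    near=(W[...,0]>.5)&(W[...,0]<.8)&(W[...,1]>-.42)&(W[...,1]<-.24)&(W[...,2]>.25)
    v,u=np.nonzero(near)
    H=W[near];np.set_printoptions(suppress=True)
    print(len(H));
    top=H[(H[:,2]>.285)&(H[:,0]>.69)];print('column top',rect(top) if len(top)>4 else '')
    for a in H[np.argsort(H[:,0])][::4]:
        if a[0]<.70:print(a.round(3),end=' ')
    print()
    rim=(W[...,0]>.42)&(W[...,0]<.7)&(W[...,1]>.0)&(W[...,1]<.42)&(abs(W[...,2]-.158)<.005)
    R_=W[rim];print('rim',rect(R_))
    kn=(W[...,0]>.40)&(W[...,0]<.5)&(W[...,1]>.3)&(W[...,1]<.42)&(W[...,2]>.205);print('knob top',W[kn].mean(0),rect(W[kn]))
    bar=(W[...,0]>.40)&(W[...,0]<.7)&(W[...,1]>.3)&(W[...,1]<.42)&(W[...,2]>.165)&(W[...,2]<.18);print('bar',W[bar].mean(0),rect(W[bar]))
f=np.load('mask_top_free_pocket.npy');P=C['top'][0][f];print('liner',rect(P))
i=C['top'][1];cv2.imwrite('pics/topz.png',cv2.resize(i[140:300,330:440],None,fx=5,fy=3.7*5/3.7,interpolation=cv2.INTER_NEAREST)[:600])
i=C['scene'][1];cv2.imwrite('pics/scz.png',cv2.resize(i[160:280,100:220],None,fx=5,fy=5,interpolation=cv2.INTER_NEAREST))
E
python3 m2.py
```

```text
top lid (array([ 445.9, -270.7]), array([111.1,  81.9]), 84.0) handle [ 0.4469 -0.2695  0.1378] 138
 dir -97.72748504264231 (array([ 447.2, -269.8]), array([107.8,  12.4]), 82.2)
1096
column top (array([ 706. , -321.8]), array([30.8, 61. ]), 0.5)
[ 0.521 -0.346  0.299] [ 0.523 -0.341  0.298] [ 0.526 -0.344  0.295] [ 0.529 -0.341  0.297] [ 0.53  -0.273  0.3  ] [ 0.532 -0.346  0.29 ] [ 0.534 -0.275  0.291] [ 0.536 -0.343  0.282] [ 0.536 -0.273  0.292] [ 0.539 -0.271  0.289] [ 0.542 -0.347  0.275] [ 0.543 -0.27   0.279] [ 0.546 -0.27   0.278] [ 0.548 -0.348  0.274] [ 0.549 -0.271  0.274] [ 0.551 -0.276  0.279] [ 0.553 -0.342  0.277] [ 0.554 -0.274  0.277] [ 0.556 -0.346  0.272] [ 0.557 -0.277  0.275] [ 0.559 -0.276  0.279] [ 0.56  -0.348  0.279] [ 0.562 -0.271  0.28 ] [ 0.564 -0.276  0.284] [ 0.564 -0.346  0.285] [ 0.566 -0.348  0.29 ] [ 0.567 -0.347  0.285] [ 0.569 -0.345  0.291] [ 0.571 -0.278  0.289] [ 0.571 -0.27   0.287] [ 0.574 -0.273  0.288] [ 0.575 -0.349  0.288] [ 0.576 -0.278  0.287] [ 0.578 -0.278  0.29 ] [ 0.579 -0.346  0.291] [ 0.582 -0.351  0.292] [ 0.584 -0.278  0.289] [ 
[... 7418 characters left out ...]
  0.295] [ 0.693 -0.319  0.297] [ 0.693 -0.334  0.295] [ 0.693 -0.338  0.296] [ 0.694 -0.293  0.297] [ 0.694 -0.304  0.297] [ 0.695 -0.336  0.297] [ 0.695 -0.3    0.297] [ 0.696 -0.287  0.286] [ 0.697 -0.345  0.295] [ 0.697 -0.315  0.296] [ 0.698 -0.327  0.297] [ 0.698 -0.3    0.296] [ 0.698 -0.289  0.288] [ 0.699 -0.29   0.291] [ 0.699 -0.321  0.297] [ 0.7   -0.298  0.297] [ 0.7   -0.315  0.296] 
rim (array([552.8, 204. ]), array([384.8, 162.4]), 89.8)
knob top [0.45593608 0.36211905 0.21417494] (array([453.1, 363.1]), array([24.1, 24.6]), 84.4)
bar [0.55407622 0.36210713 0.17253747] (array([543.4, 364.2]), array([ 23.7, 201.2]), 89.8)
liner (array([509.1, 153.3]), array([ 0. , 10.5]), 0.0)
```

```bash
ls pics
```

```text
scene0.png
scz.png
top0.png
topz.png
wrist0.png
```

```bash
cat > m3.py <<'E'
from h import *
from scipy.optimize import least_squares
C={}
for cam in ['top','scene']:
    z=np.load(cam+'0.npz');C[cam]=cloud(cam,z['d'],z['T'])
prof=np.array([[-24,14],[-16,-1],[-8,-8.5],[8,-8.5],[18,3.5],[97,3.5]])/1000
segs=[]
for s in(-.036,.036):
    p=np.c_[prof[:,0],np.full(6,s),prof[:,1]]
    segs+= [(p[i],p[i+1]) for i in range(5)]
segs.append((np.array([.097,-.036,.0035]),np.array([.097,.036,.0035])))
def dist(Q):
    D=[]
    for a,b in segs:
        t=np.clip((Q-a)@(b-a)/((b-a)@(b-a)),0,1);D.append(np.linalg.norm(Q-a-t[:,None]*(b-a),axis=1))
    return np.min(D,0)
def fit(P,p0):
    def f(p):
        c,s=np.cos(p[2]),np.sin(p[2]);Rm=np.array([[c,-s,0],[s,c,0],[0,0,1]])
        return dist((P-[p[0],p[1],.284+p[3]])@Rm)-.004
    r=least_squares(f,p0,loss='soft_l1',f_scale=.003);return r.x,np.median(abs(f(r.x)))
for cams in (['top'],['scene'],['top','scene']):
    P=np.concatenate([C[c].reshape(-1,3) for c in cams])
    P=P[(P[:,0]>.515)&(P[:,0]<.655)&(P[:,1]>-.37)&(P[:,1]<-.255)&(P[:,2]>.262)&(P[:,2]<.31)]
    print(cams,len(P),fit(P,[.551,-.31,-.07,0]))
# tub: lid edges via both cams
P=np.concatenate([C[c][np.load(f'mask_{c}_tub_centre.npy')] for c in C])
lid=P[(abs(P[:,2]-.0755)<.005)];r=cv2.minAreaRect((lid[:,:2]*1000).astype(np.float32));print('lid both',r)
han=P[(P[:,2]>.125)&(P[:,2]<.146)&(abs(P[:,0]-.447)<.03)];print('han',cv2.minAreaRect((han[:,:2]*1000).astype(np.float32)),np.percentile(han[:,2],[5,50,95]))
g=han.copy();v=np.linalg.svd(g[:,:2]-g[:,:2].mean(0))[2][0];print(np.degrees(np.arctan2(v[1],v[0])),g.mean(0))
# crate rims
for cam in C:
    W=C[cam];P=W.reshape(-1,3);P=P[(abs(P[:,2]-.158)<.006)]
    for nm,a,b,lo,hi in (('near',.465,.495,.05,.33),('far',.61,.64,.05,.33)):
        q=P[(P[:,0]>a)&(P[:,0]<b)&(P[:,1]>lo)&(P[:,1]<hi)]
        if len(q)>10:
            k=np.polyfit(q[:,1],q[:,0],1);print(cam,nm,len(q),'x@y.194',np.polyval(k,.194).round(4),'slope',k[0].round(4),np.percentile(q[:,0],[2,98]).round(4))
    q=P[(P[:,0]>.45)&(P[:,0]<.66)&(P[:,1]<.06)];q=q[q[:,1]>-.02]
    if len(q)>5: print('y end',np.percentile(q[:,1],[1,5,10,50,90]).round(4))
    q=W.reshape(-1,3);q=q[(q[:,2]<.015)&(q[:,2]>.000)&(q[:,0]>.49)&(q[:,0]<.62)&(q[:,1]>.13)&(q[:,1]<.26)]
    if len(q)>20:print('liner',np.percentile(q,[1,99],axis=0).round(4))
    q=W.reshape(-1,3)
    q=q[(q[:,2]>.165)&(q[:,2]<.178)&(q[:,0]>.44)&(q[:,0]<.65)&(q[:,1]>.34)&(q[:,1]<.39)]
    k=np.polyfit(q[:,0],q[:,1],1);print('bar slope',k, np.percentile(q,[2,98],axis=0).round(4))
E
python3 m3.py
```

```text
['top'] 417 (array([ 0.55146831, -0.30929671, -0.07643874,  0.00190815]), np.float64(0.0011961028477604435))
['scene'] 353 (array([ 0.55129395, -0.30786941, -0.0851141 ,  0.00168711]), np.float64(0.0007422072119511575))
['top', 'scene'] 770 (array([ 0.55140734, -0.30848682, -0.08171821,  0.00179773]), np.float64(0.00104469186929622))
lid both ((447.5602722167969, -270.5780944824219), (109.81715393066406, 87.41666412353516), 81.81065368652344)
han ((448.99725341796875, -270.0574951171875), (107.85164642333984, 15.96876335144043), 82.16499328613281) [0.13099416 0.13829556 0.14305709]
-98.11363610024218 [ 0.44910661 -0.26484024  0.13784604]
top near 523 x@y.194 0.4823 slope -0.005 [0.4745 0.4901]
top far 512 x@y.194 0.622 slope -0.0035 [0.6143 0.6302]
y end [0.0124 0.0156 0.0214 0.036  0.0525]
liner [[5.045e-01 1.521e-01 4.000e-04]
 [6.145e-01 2.420e-01 1.440e-02]]
bar slope [0.00041593 0.36223748] [[0.4576 0.3526 0.1655]
 [0.6392 0.3735 0.1762]]
scene near 436 x@y.194 0.4846 slope -0.001 [0.4735 0.4921]
scene far 542 x@y.194 0.624 slope -0.0015 [0.6128 0.6316]
y end [0.0127 0.0157 0.0203 0.0367 0.0527]
liner [[6.168e-01 1.320e-01 5.000e-04]
 [6.199e-01 2.546e-01 1.460e-02]]
bar slope [0.00949616 0.35692438] [[0.4529 0.354  0.1658]
 [0.6417 0.3741 0.1763]]
```

View pics/scz.png

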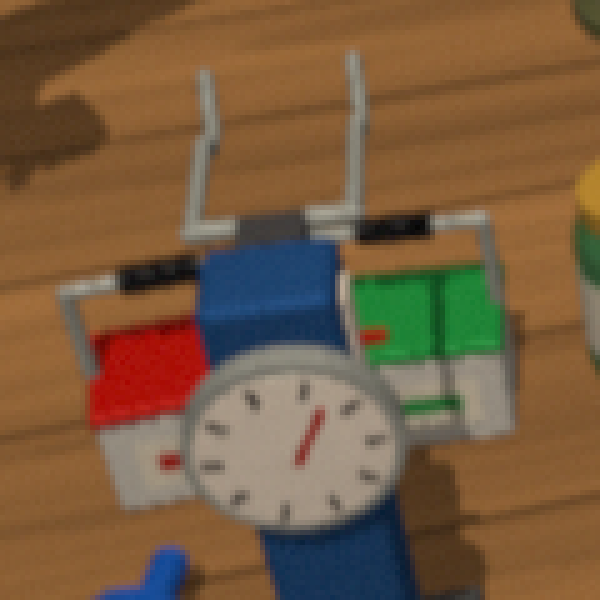

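```bash
cat >> h.py <<'E'
def goto(x,y,z,yang=None,tilt0=True):
    """print tool-axis shift and turn; yang = target tool y angle deg (world)"""
    s=ctrl.get_state();Rm=R.from_rotvec(s['tool_rot']).as_matrix();p=np.array(s['position'])
    cur=np.degrees(np.arctan2(Rm[1,1],Rm[0,1]))
    print('t',round(s['time'],2),'pos',p.round(4),'yang',cur.round(2),'zaxis',Rm[:,2].round(4),'F',np.round(s['ft_force'],2),'w',round(s['grip_width'],3),'q',np.round(s['joint_positions'],2))
    d=np.array([x,y,z])-p
    print('shift now-axes mm',(Rm.T@d*1000).round(1))
    if yang is not None:
        a=np.radians(yang);Y=np.array([np.cos(a),np.sin(a),0]);Z=np.array([0,0,-1.]);X=np.cross(Y,Z)
        G=np.c_[X,Y,Z];rv=R.from_matrix(Rm.T@G).as_rotvec();print('turn deg',np.degrees(rv).round(2),'shift in target axes',(G.T@d*1000).round(1))
E
python3 -c "
from h import *
goto(.4475,-.27,.237,-8.1)"
```

```text
t 1.45 pos [ 0.2583 -0.5965  0.2366] yang -66.58 zaxis [-0.e+00 -1.e-04 -1.e+00] F [ 0.37 -0.16 -0.32] w 1.001 q [ 1.18  0.32 -0.07  1.45  0.02  1.37 -0.06]
shift now-axes mm [ 303.3 -224.4   -0.5]
turn deg [ 0.000e+00  1.000e-02 -5.848e+01] shift in target axes [349.9 141.3  -0.4]
```

Emit:
arm_command:
  motion:
    - [[15, -11, 0], [0, 0, 0], 0]
    - [[30, -22, 0], [0, 0, 0], 0]
    - [[30, -22, 0], [0, 0, 0], 0]
    - [[30, -22, 0], [0, 0, 0], 0]
    - [[30, -22, 0], [0, 0, 0], 0]
    - [[30, -22, 0], [0, 0, 0], 0]
    - [[30, -22, 0], [0, 0, 0], 0]
    - [[30, -22, 0], [0, 0, 0], 0]

```text
time: 2.12
position: [0.3999, -0.354, 0.2368]
tool_rot: [3.075, 0.637, 0.0]
ft_force: [0.3, -0.5, -0.1]
grip_width: 1.001
```

Emit:
arm_command:
  motion:
    - [[30, -22, 0], [0, 0, -6.5], 0]
    - [[0, 0, 0], [0, 0, -6.5], 0]
    - [[0, 0, 0], [0, 0, -6.5], 0]
    - [[0, 0, 0], [0, 0, -6.5], 0]
    - [[0, 0, 0], [0, 0, -6.5], 0]
    - [[0, 0, 0], [0, 0, -6.5], 0]
    - [[0, 0, 0], [0, 0, -6.5], 0]
    - [[0, 0, 0], [0, 0, -6.5], 0]

```text
time: 2.78
position: [0.418, -0.3235, 0.2367]
tool_rot: [2.48, 1.928, -0.0]
ft_force: [-0.5, -0.1, -0.1]
grip_width: 1.002
```

Emit:
arm_command:
  motion:
    - [[35, 14, 0], [0, 0, -6.5], 0]
    - [[0, 0, 0], [0, 0, 0], 0]
    - [[0, 0, 0], [0, 0, 0], 0]

```text
time: 3.03
position: [0.436, -0.2925, 0.2351]
tool_rot: [-2.365, -2.055, 0.01]
ft_force: [-12.6, 3.5, 0.3]
grip_width: 1.002
```

```bash
python3 - <<'E'
from h import *
goto(.4475,-.27,.237,-8.1)
T=world_T('wrist');i,d=optics.get_image('wrist');cv2.imwrite('pics/w1.png',i);np.savez('w1.npz',i=i,d=d,T=T)
i,d=optics.get_image('top');cv2.imwrite('pics/t1.png',i)
W=cloud('wrist',d*0+np.load('w1.npz')['d'],T)
s=models.silhouettes('wrist','tub_handle')
for o in s[:2]:
    P=W[o['pixels']];P=P[~np.isnan(P[:,0])];print(o['conf'],len(P),np.percentile(P,[2,50,98],axis=0).round(3).tolist())
    h=P[(P[:,2]>.13)&(P[:,2]<.146)];
    if len(h)>20:
        print(cv2.minAreaRect((h[:,:2]*1000).astype(np.float32)),np.percentile(h[:,2],[5,50,95]))
        v=np.linalg.svd(h[:,:2]-h[:,:2].mean(0))[2][0];print(np.degrees(np.arctan2(v[1],v[0])),h.mean(0))
E
```

```text
t 3.03 pos [ 0.436  -0.2925  0.2351] yang -8.04 zaxis [-0.0102  0.0023 -0.9999] F [-12.6    3.48   0.31] w 1.002 q [ 0.87  0.08 -0.35  1.74  0.03  1.33  0.37]
shift now-axes mm [23.8  8.2 -1.9]
turn deg [-0.6  -0.05  0.06] shift in target axes [23.8  8.2 -1.9]
0.76 9245 [[0.406, -0.322, 0.073], [0.448, -0.265, 0.076], [0.49, -0.218, 0.142]]
((448.43280029296875, -270.2122497558594), (108.99208068847656, 11.573858261108398), 82.46764373779297) [0.13666833 0.1396659  0.1424546 ]
-97.60451818049437 [ 0.44870224 -0.26683043  0.13975995]
```

The 12.6 N contact is the gripper body against the prong tips: the body reaches 95 mm ahead and its underside is at about 0.29 m. I'll back off and come in leaning about the jaw axis.

Emit:
arm_command:
  motion:
    - [[0, -20, 0], [0, 0, 0], 0]
    - [[0, -35, 0], [0, 0, 0], 0]
    - [[0, -35, 0], [0, 0, 0], 0]
    - [[0, 0, 0], [0, 0, 0], 0]
    - [[0, 0, 0], [0, 0, 0], 0]

```text
time: 3.6
position: [0.3499, -0.2809, 0.237]
tool_rot: [2.374, 2.055, -0.001]
ft_force: [0.8, 0.0, 1.1]
grip_width: 0.998
```

```bash
python3 - <<'E'
from h import *
i,d=optics.get_image('scene');cv2.imwrite('pics/s2.png',i);np.savez('s2.npz',i=i,d=d)
i,d=optics.get_image('top');cv2.imwrite('pics/t2.png',i);np.savez('t2.npz',i=i,d=d)
goto(.4475,-.27,.237,-8.1)
print(np.array(optics.camera_model('wrist')['mount']).round(3))
E
```

```text
t 3.7 pos [ 0.352  -0.2806  0.2371] yang -8.06 zaxis [ 0.0013 -0.001  -1.    ] F [0.2  1.14 0.43] w 1.005 q [ 0.94 -0.1  -0.3   1.91 -0.03  1.33  0.5 ]
shift now-axes mm [23.9 93.1  0.2]
turn deg [0.08 0.05 0.04] shift in target axes [23.9 93.1  0.1]
[[-0.001 -0.952 -0.306  0.084]
 [ 1.    -0.001  0.    -0.   ]
 [-0.001 -0.306  0.952 -0.149]
 [ 0.     0.     0.     1.   ]]
```

View pics/s2.png

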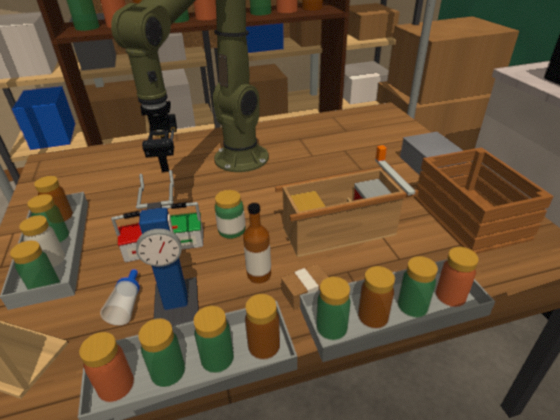

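View pics/t2.png

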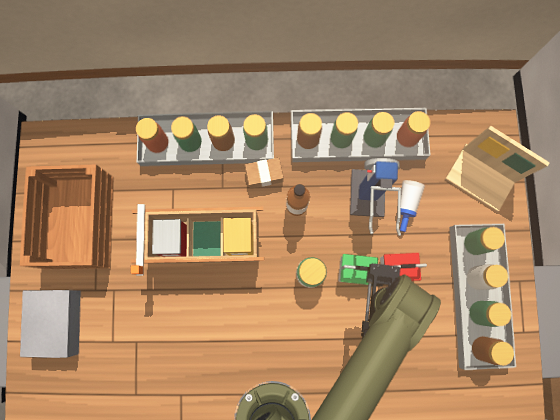

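Nothing has moved: hook, tubs and jar are where they were. Now I lean about tool y by -21°, so the body tips towards +y, away from the left prong.

Emit:
arm_command:
  motion:
    - [[0, 0, 0], [0, -7, 0], 0]
    - [[0, 0, 0], [0, -7, 0], 0]
    - [[0, 0, 0], [0, -7, 0], 0]
    - [[0, 0, 0], [0, 0, 0], 0]

```text
time: 4.03
position: [0.3542, -0.2758, 0.2359]
tool_rot: [2.158, 1.893, -0.404]
ft_force: [-0.6, 0.6, -0.1]
grip_width: 0.998
```

```bash
cat >> h.py <<'E'
P0=np.array([.448,-.2703,.134])
def gog(g,yang=None,lean=0,v=True):
    "grasp point target g; tool y world angle; lean deg (body toward tool +x)"
    s=ctrl.get_state();Rm=R.from_rotvec(s['tool_rot']).as_matrix();p=np.array(s['position'])
    cur=np.degrees(np.arctan2(Rm[1,1],Rm[0,1])); yang=cur if yang is None else yang
    a=np.radians(yang);Y=np.array([np.cos(a),np.sin(a),0]);Z=np.array([0,0,-1.]);X=np.cross(Y,Z)
    G=np.c_[X,Y,Z]@R.from_rotvec([0,-np.radians(lean),0]).as_matrix()
    t=np.array(g)+.005*G[:,2]
    print('t',round(s['time'],2),'pos',p.round(4),'grasp',(p-.005*Rm[:,2]).round(4),'yang',cur.round(2),'z',Rm[:,2].round(3),'F',np.round(s['ft_force'],2),'w',round(s['grip_width'],3),'q',np.round(s['joint_positions'],2))
    print('turn',np.degrees(R.from_matrix(Rm.T@G).as_rotvec()).round(2),'shift now',(Rm.T@(t-p)*1000).round(1),'target axes',(G.T@(t-p)*1000).round(1),'TCP',t.round(4))
E
python3 - <<'E'
from h import *
v=np.array([.138,.990,0])
gog(P0+.03*v+[0,0,.042],-7.9,21)
gog(P0+.005*v,-7.9,21)
E
```

```text
t 4.03 pos [ 0.3542 -0.2758  0.2359] grasp [ 0.3544 -0.274   0.2406] yang -7.47 z [-0.047 -0.358 -0.932] F [-0.55  0.61 -0.11] w 0.998 q [ 0.87 -0.21 -0.48  2.04  0.28  1.21  0.17]
turn [0.13 0.2  0.41] shift now [66.1 92.6 43.6] target axes [66.6 92.2 43.6] TCP [ 0.4519 -0.2424  0.1713]
t 4.03 pos [ 0.3542 -0.2758  0.2359] grasp [ 0.3544 -0.274   0.2406] yang -7.47 z [-0.047 -0.358 -0.932] F [-0.55  0.61 -0.11] w 0.998 q [ 0.87 -0.21 -0.48  2.04  0.28  1.21  0.17]
turn [0.13 0.2  0.41] shift now [58.  92.4 91.8] target axes [58.3 92.2 91.8] TCP [ 0.4484 -0.2671  0.1293]
```

Emit:
arm_command:
  motion:
    - [[22, 0, 14], [0, 0, 0], 0]
    - [[22, 0, 15], [0, 0, 0], 0]
    - [[22, 0, 15], [0, 0, 0.4], 0]
    - [[0, 23, 0], [0, 0, 0], 0]
    - [[0, 23, 0], [0, 0, 0], 0]
    - [[0, 23, 0], [0, 0, 0], 0]
    - [[0, 23, 0], [0, 0, 0], 0]
    - [[0, 0, 0], [0, 0, 0], 0]

```text
time: 4.7
position: [0.4532, -0.249, 0.1715]
tool_rot: [2.178, 1.879, -0.393]
ft_force: [-0.3, -0.9, 0.6]
grip_width: 1.002
```

```bash
python3 - <<'E'
from h import *
v=np.array([.138,.990,0])
T=world_T('wrist');i,d=optics.get_image('wrist');cv2.imwrite('pics/w3.png',i)
W=cloud('wrist',d,T)
for o in models.silhouettes('wrist','tub_handle')[:1]:
    P=W[o['pixels']];P=P[~np.isnan(P[:,0])]
    h=P[(P[:,2]>.13)&(P[:,2]<.146)]
    print(o['conf'],len(h))
    if len(h)>20:
        print(cv2.minAreaRect((h[:,:2]*1000).astype(np.float32)),np.percentile(h[:,2],[5,50,95]))
gog(P0+.03*v+[0,0,.042],-7.9,21)
gog(P0+.005*v,-7.9,21)
E
```

```text
0.7 1811
((448.71636962890625, -264.39874267578125), (97.81178283691406, 11.71194076538086), 81.92986297607422) [0.13461311 0.1394872  0.14215374]
t 4.8 pos [ 0.4494 -0.2487  0.1712] grasp [ 0.4496 -0.2469  0.1758] yang -8.47 z [-0.052 -0.351 -0.935] F [-0.6  -0.15 -0.38] w 1.0 q [ 0.81  0.07 -0.62  1.95  0.44  1.16 -0.14]
turn [-0.16 -0.21 -0.54] shift now [ 6.1  1.6 -2.5] target axes [ 6.1  1.6 -2.5] TCP [ 0.4519 -0.2424  0.1713]
t 4.8 pos [ 0.4494 -0.2487  0.1712] grasp [ 0.4496 -0.2469  0.1758] yang -8.47 z [-0.052 -0.351 -0.935] F [-0.6  -0.15 -0.38] w 1.0 q [ 0.81  0.07 -0.62  1.95  0.44  1.16 -0.14]
turn [-0.16 -0.21 -0.54] shift now [-2.3  1.8 45.6] target axes [-2.2  1.6 45.6] TCP [ 0.4484 -0.2671  0.1293]
```

View pics/w3.png

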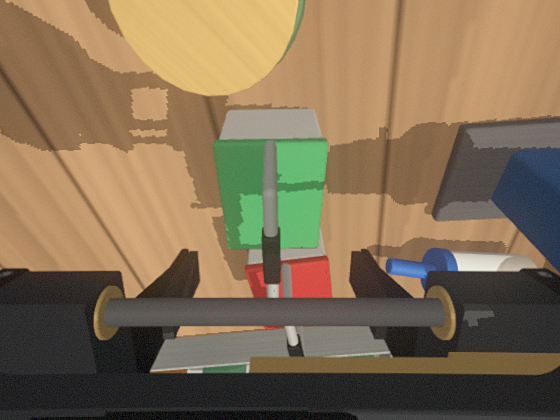

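The handle (black grip at 270,255) lies midway between the fingers. Next I descend and close.

Emit:
arm_command:
  motion:
    - [[0, 1.5, 11], [0, 0, -0.5], 0]
    - [[0, 0, 12], [0, 0, 0], 0]
    - [[0, 0, 12], [0, 0, 0], 0]
    - [[-2, 0, 10.5], [0, 0, 0], 0]
    - [[0, 0, 0], [0, 0, 0], 0]
    - [[0, 0, 0], [0, 0, 0], 0.5]
    - [[0, 0, 0], [0, 0, 0], 0.7]
    - [[0, 0, 0], [0, 0, 0], 0.75]
  force: 35

```text
time: 5.47
position: [0.4481, -0.2668, 0.1309]
tool_rot: [2.168, 1.886, -0.402]
ft_force: [-0.2, -0.1, 0.5]
grip_width: 0.851
```

```bash
python3 - <<'E'
from h import *
v=np.array([.138,.990,0])
gog(P0+.005*v,-7.9,21)
E
```

```text
t 5.47 pos [ 0.4481 -0.2668  0.1309] grasp [ 0.4484 -0.265   0.1356] yang -7.96 z [-0.049 -0.355 -0.933] F [-0.21 -0.06  0.5 ] w 0.851 q [ 0.82  0.12 -0.61  1.98  0.5   1.08 -0.17]
turn [ 0.    0.02 -0.07] shift now [0.3 0.4 1.6] target axes [0.3 0.4 1.6] TCP [ 0.4484 -0.2671  0.1293]
```

Emit:
arm_command:
  motion:
    - [[0, 0, 1.5], [0, 0, 0], 1]
    - [[0, 0, 0], [0, 0, 0], 1]
    - [[0, 0, 0], [0, 0, 0], 1]
    - [[0, 0, 0], [0, 0, 0], 1]
    - [[0, 0, 0], [0, 0, 0], 1]
    - [[0, 0, 0], [0, 0, 0], 1]
    - [[0, 0, 0], [0, 0, 0], 1]
    - [[0, 0, 0], [0, 0, 0], 1]
  force: 35

```text
time: 6.13
position: [0.4476, -0.2674, 0.1289]
tool_rot: [2.169, 1.886, -0.403]
ft_force: [-0.0, 0.1, 0.4]
grip_width: 0.248
```

Emit:
arm_command:
  motion:
    - [[0, 0, 0], [0, 0, 0], 1]
    - [[0, 0, 0], [0, 0, 0], 1]
    - [[0, 0, 0], [0, 0, 0], 1]
    - [[0, 0, 0], [0, 0, 0], 1]
    - [[0, 0, 0], [0, 0, 0], 1]

```text
time: 6.55
position: [0.4477, -0.2673, 0.1288]
tool_rot: [2.169, 1.886, -0.402]
ft_force: [0.5, 0.2, -1.0]
grip_width: 0.133
```

Grip opening is 0.133 × 87 = 11.6 mm, which matches the grip's thickness. Next: lift, draw back, then raise.

Emit:
arm_command:
  motion:
    - [[-2, 0, -5], [0, 0, 0], 1]
    - [[-3, 0, -7], [0, 0, 0], 1]
    - [[0, -10, 0], [0, 0, 0], 1]
    - [[0, -22, 0], [0, 0, 0], 1]
    - [[0, -26, 0], [0, 0, 0], 1]
    - [[0, -22, 0], [0, 0, 0], 1]
    - [[0, -10, 0], [0, 0, 0], 1]
    - [[0, 0, 0], [0, 0, 0], 1]

```text
time: 7.22
position: [0.3543, -0.2552, 0.1415]
tool_rot: [2.172, 1.884, -0.408]
ft_force: [-0.1, -0.7, -4.4]
grip_width: 0.133
```

Emit:
arm_command:
  motion:
    - [[-4, 0, -10], [0, 0, 0], 1]
    - [[-10, 0, -26], [0, 0, 0], 1]
    - [[-12, 0, -32], [0, 0, 0], 1]
    - [[-12, 0, -32], [0, 0, 0], 1]
    - [[-12, 0, -32], [0, 0, 0], 1]
    - [[-10, 0, -26], [0, 0, 0], 1]
    - [[-4, 0, -10], [0, 0, 0], 1]
    - [[0, 0, 0], [0, 0, 0], 1]

```text
time: 7.88
position: [0.3606, -0.2552, 0.3252]
tool_rot: [2.165, 1.882, -0.398]
ft_force: [1.4, 0.5, -3.9]
grip_width: 0.129
```

```bash
python3 - <<'E'
from h import *
hx=np.array([np.cos(-.08),np.sin(-.08),0]);hy=np.array([-hx[1],hx[0],0]);S=np.array([.5513,-.3085,.284])
gog(S-.095*hx+.005*hy+[0,0,.034],-4.6,21)
i,d=optics.get_image('scene');cv2.imwrite('pics/s4.png',i);np.savez('s4.npz',i=i,d=d)
i,d=optics.get_image('top');cv2.imwrite('pics/t4.png',i)
E
```

```text
t 7.88 pos [ 0.3606 -0.2552  0.3252] grasp [ 0.3609 -0.2534  0.3299] yang -7.93 z [-0.045 -0.358 -0.933] F [ 1.39  0.48 -3.94] w 0.129 q [ 0.87 -0.26 -0.49  1.89  0.24  1.39  0.21]
turn [-0.91  0.13 -3.22] shift now [-22.4 101.1  22. ] target axes [-28.1  99.3  23.5] TCP [ 0.4569 -0.2977  0.3133]
```

View pics/s4.png

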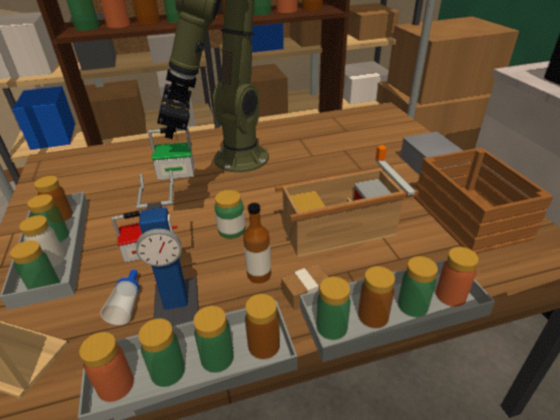

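Emit:
arm_command:
  motion:
    - [[-5, 12, 5], [-0.4, 0, -0.8], 1]
    - [[-5, 22, 5], [-0.5, 0, -1.2], 1]
    - [[-5, 26, 5], [0, 0, -1.2], 1]
    - [[-5, 22, 5], [0, 0, 0], 1]
    - [[-3, 12, 2], [0, 0, 0], 1]
    - [[0, 0, 0], [0, 0, 0], 1]
    - [[0, 0, 0], [0, 0, 0], 1]
    - [[0, 0, 0], [0, 0, 0], 1]

```text
time: 8.65
position: [0.4476, -0.2932, 0.3075]
tool_rot: [2.112, 1.95, -0.399]
ft_force: [-0.7, 0.3, -3.0]
grip_width: 0.134
```

```bash
python3 - <<'E'
from h import *
hx=np.array([np.cos(-.08),np.sin(-.08),0]);hy=np.array([-hx[1],hx[0],0]);S=np.array([.5513,-.3085,.284])
gog(S-.095*hx+.005*hy+[0,0,.034],-4.6,21)
for c in ('scene','top','wrist'):
    T=world_T(c);i,d=optics.get_image(c);cv2.imwrite(f'pics/{c}5.png',i);W=cloud(c,d,T);np.savez(c+'5.npz',W=W,i=i)
    o=models.silhouettes(c,'tub_handle')[:1]
    if not o: print('none');continue
    o=o[0]
    P=W[o['pixels']];P=P[~np.isnan(P[:,0])]
    print(c,o['conf'],len(P),np.percentile(P,[2,50,98],axis=0).round(3).tolist())
    Q=(P-S)@np.c_[hx,hy,[0,0,1]]; 
    lid=Q[abs(Q[:,2]-(.034-.059))<.007]
    if len(lid)>20: print('lid in hook frame',cv2.minAreaRect((lid[:,:2]*1000).astype(np.float32)),np.percentile(lid[:,2],[5,50,95]))
    bar=Q[(Q[:,2]>.02)&(Q[:,2]<.05)];
    if len(bar)>5:print('bar',np.percentile(bar,[3,50,97],axis=0).round(4).tolist())
E
```

```text
t 8.65 pos [ 0.4476 -0.2932  0.3075] grasp [ 0.4478 -0.2914  0.3122] yang -4.68 z [-0.038 -0.355 -0.934] F [-0.75  0.33 -3.  ] w 0.134 q [ 0.86 -0.02 -0.55  1.74  0.35  1.35  0.16]
turn [-0.53 -0.08  0.12] shift now [-5.6  9.5 -4.2] target axes [-5.6  9.6 -4.1] TCP [ 0.4569 -0.2977  0.3133]
scene 0.68 1540 [[0.183, -0.348, 0.005], [0.481, -0.301, 0.251], [0.528, -0.242, 0.316]]
lid in hook frame ((-104.24908447265625, 5.1929473876953125), (107.99633026123047, 88.11870574951172), 88.52055358886719) [-0.03071093 -0.02864307 -0.02645533]
bar [[-0.1065, -0.0488, 0.0219], [-0.1028, -0.0326, 0.0316], [-0.0989, -0.0043, 0.037]]
top 0.61 219 [[0.41, -0.354, 0.248], [0.446, -0.342, 0.255], [0.481, -0.302, 0.387]]
lid in hook frame ((-102.83010864257812, -41.1570930480957), (76.91577911376953, 22.171424865722656), 1.4435582160949707) [-0.03171502 -0.02941975 -0.02670683]
bar [[-0.109, -0.0462, 0.0279], [-0.1059, -0.0289, 0.0334], [-0.1014, -0.0153, 0.0378]]
wrist 0.87 20823 [[0.409, -0.341, 0.192], [0.451, -0.262, 0.256], [0.489, -0.242, 0.322]]
lid in hook frame ((-104.19679260253906, 4.511573791503906), (108.69577026367188, 84.19878387451172), 89.84103393554688) [-0.02897175 -0.027612   -0.02666667]
bar [[-0.1091, -0.0405, 0.0231], [-0.1042, 0.0323, 0.0354], [-0.0991, 0.0582, 0.0387]]
```

View pics/wrist5.png

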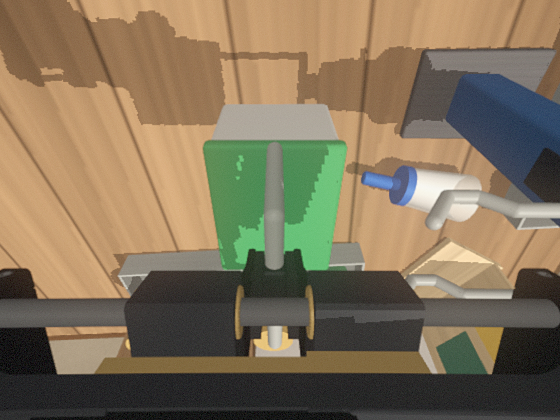

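View pics/scene5.png

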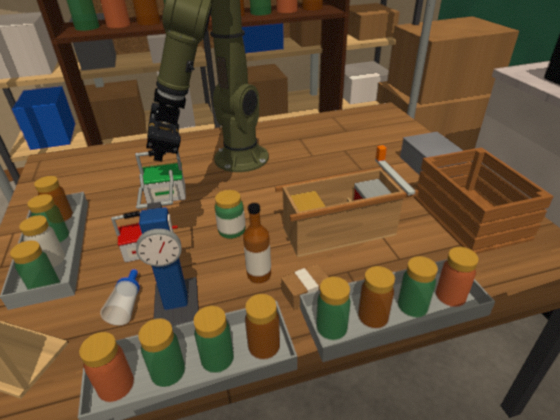

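In the wrist view both prongs are at the right (430,210 and 420,285). The lid centre sits 4.8 mm towards +y in the hook frame, so I correct that and advance.

Emit:
arm_command:
  motion:
    - [[-6, 0, -2], [-0.3, 0, 0], 1]
    - [[0, 10, 0], [0, 0, 0], 1]
    - [[0, 15, 0], [0, 0, 0], 1]
    - [[0, 15, 0], [0, 0, 0], 1]
    - [[0, 10, 0], [0, 0, 0], 1]
    - [[0, 5, 0], [0, 0, 0], 1]
    - [[0, 0, 0], [0, 0, 0], 1]
    - [[0, 0, 0], [0, 0, 0], 1]

```text
time: 9.62
position: [0.5032, -0.303, 0.3129]
tool_rot: [2.107, 1.947, -0.392]
ft_force: [0.3, 0.3, -4.4]
grip_width: 0.135
```

```bash
cat > chk.py <<'E'
from h import *
import sys
n=sys.argv[1]
hx=np.array([np.cos(-.08),np.sin(-.08),0]);hy=np.array([-hx[1],hx[0],0]);S=np.array([.5513,-.3085,.284])
gog(S+.0*hy+[0,0,.034],-4.6,21)
for c in ('scene','wrist'):
    T=world_T(c);i,d=optics.get_image(c);cv2.imwrite(f'pics/{c}{n}.png',i);W=cloud(c,d,T);np.savez(f'{c}{n}.npz',W=W,i=i)
    Q=(W-S)@np.c_[hx,hy,[0,0,1]]
    g=(i[...,1].astype(int)>i[...,2]+50)&(i[...,1].astype(int)>i[...,0]+40)&(np.abs(Q[...,1])<.09)&(Q[...,0]>-.2)&(Q[...,0]<.1)&(Q[...,2]>-.12)
    P=Q[g]
    zl=np.median(P[:,2]);P=P[abs(P[:,2]-zl)<.007]
    if len(P)>20:print(c,'lid z',zl.round(4),cv2.minAreaRect((P[:,:2]*1000).astype(np.float32)))
E
python3 chk.py 6
```

```text
t 9.62 pos [ 0.5032 -0.303   0.3129] grasp [ 0.5033 -0.3012  0.3175] yang -4.57 z [-0.03  -0.357 -0.934] F [ 0.29  0.31 -4.44] w 0.135 q [ 0.81  0.11 -0.57  1.62  0.43  1.39  0.1 ]
turn [-0.1  -0.02  0.07] shift now [-3.4 48.4  0.7] target axes [-3.4 48.4  0.8] TCP [ 0.5512 -0.3103  0.3133]
scene lid z -0.0235 ((-43.38493347167969, -0.19279861450195312), (104.88054656982422, 78.71653747558594), 89.66132354736328)
wrist lid z -0.024 ((-48.96216583251953, -1.2183151245117188), (82.4349594116211, 107.69284057617188), 0.08741400390863419)
```

View pics/wrist6.png

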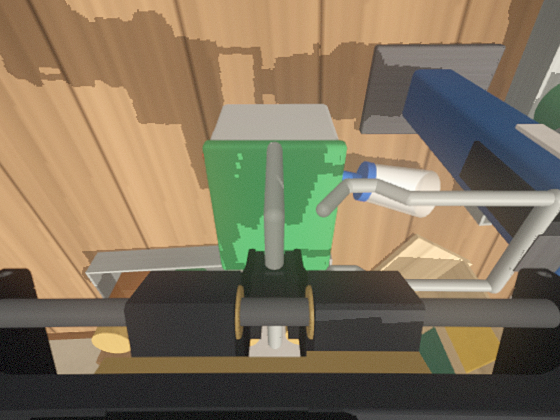

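The tub is now centred on the prongs (y −0.2 to −1.2 mm) and 48 mm short of the seat. I go in by that and lower the bar to just above the seat.

Emit:
arm_command:
  motion:
    - [[0, 10, 0], [0, 0, 0], 1]
    - [[0, 14, 0], [0, 0, 0], 1]
    - [[0, 14, 0], [0, 0, 0], 1]
    - [[0, 10, 0], [0, 0, 0], 1]
    - [[0, 0, 0], [0, 0, 0], 1]
    - [[2, 0, 5], [0, 0, 0], 1]
    - [[3, 0, 8], [0, 0, 0], 1]
    - [[0, 0, 0], [0, 0, 0], 1]

```text
time: 10.38
position: [0.5496, -0.3066, 0.2968]
tool_rot: [2.109, 1.948, -0.395]
ft_force: [-1.1, -0.5, -4.5]
grip_width: 0.131
```

```bash
python3 chk.py 7
```

```text
t 10.38 pos [ 0.5496 -0.3066  0.2968] grasp [ 0.5498 -0.3048  0.3015] yang -4.6 z [-0.033 -0.356 -0.934] F [-1.15 -0.46 -4.46] w 0.131 q [ 0.76  0.22 -0.58  1.54  0.49  1.4   0.03]
turn [-0.25 -0.06  0.1 ] shift now [ -9.2   1.8 -14.2] target axes [ -9.3   1.8 -14.1] TCP [ 0.5512 -0.3103  0.3133]
scene lid z -0.0394 ((1.1412277221679688, 0.9003791809082031), (101.85945129394531, 78.30252838134766), 89.33576965332031)
wrist lid z -0.0395 ((-1.9417610168457031, -0.3285865783691406), (107.41252136230469, 82.38780212402344), 89.9280776977539)
```

View pics/wrist7.png

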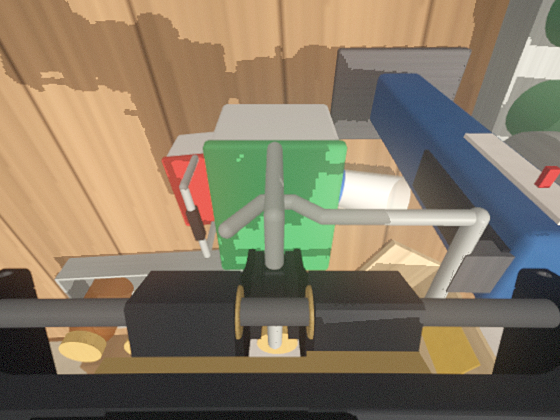

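View pics/scene7.png

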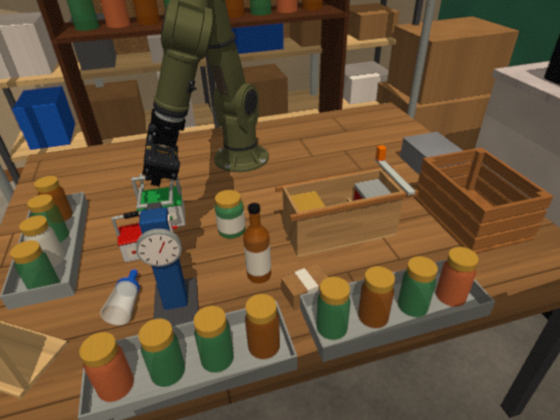

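The bar lies over the prongs' valley, about 18 mm above the seat. I lower it slowly and watch the force.

Emit:
arm_command:
  motion:
    - [[2.1, 0, 5.6], [0, 0, 0], 1]
    - [[2.1, 0, 5.6], [0, 0, 0], 1]
    - [[2.1, 0, 5.6], [0, 0, 0], 1]
    - [[2.1, 0, 5.6], [0, 0, 0], 1]
    - [[1.4, 0, 3.7], [0, 0, 0], 1]
    - [[1.4, 0, 3.7], [0, 0, 0], 1]
    - [[0, 0, 0], [0, 0, 0], 1]
    - [[0, 0, 0], [0, 0, 0], 1]

```text
time: 11.15
position: [0.551, -0.307, 0.2675]
tool_rot: [2.107, 1.946, -0.392]
ft_force: [-1.9, 1.1, -1.3]
grip_width: 0.13
```

```bash
python3 chk.py 8
```

```text
t 11.15 pos [ 0.551  -0.307   0.2675] grasp [ 0.5511 -0.3052  0.2722] yang -4.57 z [-0.03  -0.357 -0.934] F [-1.92  1.09 -1.33] w 0.13 q [ 0.76  0.24 -0.58  1.58  0.51  1.35  0.01]
turn [-0.07  0.01  0.06] shift now [-19.5   0.4 -41.6] target axes [-19.4   0.4 -41.6] TCP [ 0.5512 -0.3103  0.3133]
scene lid z -0.0689 ((4.2807159423828125, 2.0634384155273438), (99.50489044189453, 76.20845031738281), 89.70816040039062)
wrist lid z -0.0694 ((-0.3205223083496094, -1.3073234558105469), (82.06510162353516, 107.2065658569336), 0.03480004146695137)
```

View pics/wrist8.png

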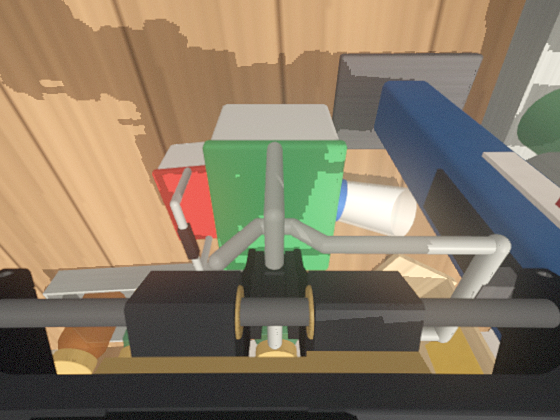

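Emit:
arm_command:
  motion:
    - [[1.4, 0, 3.7], [0, 0, 0], 1]
    - [[1.4, 0, 3.7], [0, 0, 0], 1]
    - [[1.1, 0, 2.8], [0, 0, 0], 1]
    - [[0, 0, 0], [0, 0, 0], 1]
    - [[0, 0, 0], [0, 0, 0], 1]
    - [[0, 0, 0], [0, 0, 0], 1]

```text
time: 11.75
position: [0.5514, -0.3073, 0.2569]
tool_rot: [2.106, 1.945, -0.391]
ft_force: [0.3, -1.1, -0.2]
grip_width: 0.13
```

```bash
python3 chk.py 9
```

```text
t 11.75 pos [ 0.5514 -0.3073  0.2569] grasp [ 0.5515 -0.3055  0.2616] yang -4.56 z [-0.029 -0.358 -0.933] F [ 0.28 -1.11 -0.22] w 0.13 q [ 0.76  0.24 -0.58  1.6   0.51  1.33 -0.  ]
turn [-0.    0.03  0.04] shift now [-23.1   0.  -51.6] target axes [-23.    0.  -51.6] TCP [ 0.5512 -0.3103  0.3133]
scene lid z -0.0796 ((3.4314918518066406, 2.3275299072265625), (99.42787170410156, 77.9171371459961), 89.87613677978516)
wrist lid z -0.0802 ((0.12555694580078125, -1.0090599060058594), (82.16374206542969, 106.59130859375), 0.08971036225557327)
```

Force is near zero, so the hook carries the tub at about 23 mm dip. Let go.

Emit:
arm_command:
  motion:
    - [[0, 0, 0], [0, 0, 0], 0.8]
    - [[0, 0, 0], [0, 0, 0], 0.7]
    - [[0, 0, 0], [0, 0, 0], 0.6]
    - [[0, 0, 0], [0, 0, 0], 0.45]
    - [[0, 0, 0], [0, 0, 0], 0.45]
    - [[0, 0, 0], [0, 0, 0], 0.45]
    - [[0, 0, 0], [0, 0, 0], 0.45]
    - [[0, 0, 0], [0, 0, 0], 0.45]

```text
time: 12.52
position: [0.5511, -0.3071, 0.2565]
tool_rot: [2.107, 1.946, -0.392]
ft_force: [-0.5, 0.2, -0.1]
grip_width: 0.54
```

Emit:
arm_command:
  motion:
    - [[0, 0, -6], [0, 0, 0], 0.45]
    - [[0, 0, -12], [0, 0, 0], 0.45]
    - [[0, 0, -18], [0, 0, 0], 0.45]
    - [[0, 0, -18], [0, 0, 0], 0.45]
    - [[0, 0, -18], [0, 0, 0], 0.45]
    - [[0, 0, 0], [0, 0, 0], 0.45]

```text
time: 13.02
position: [0.5556, -0.2794, 0.3291]
tool_rot: [2.101, 1.943, -0.385]
ft_force: [0.9, 1.3, 0.5]
grip_width: 0.552
```

```bash
python3 chk.py 10
```

```text
t 13.02 pos [ 0.5556 -0.2794  0.3291] grasp [ 0.5557 -0.2776  0.3338] yang -4.4 z [-0.022 -0.359 -0.933] F [0.9  1.29 0.5 ] w 0.552 q [ 0.74  0.2  -0.6   1.5   0.48  1.46  0.02]
turn [0.41 0.1  0.05] shift now [-23.4  -2.1  25.9] target axes [-23.4  -1.9  25.9] TCP [ 0.5512 -0.3103  0.3133]
scene lid z -0.0797 ((3.458454132080078, 2.2890548706054688), (102.15010833740234, 75.30878448486328), 87.89440155029297)
wrist lid z -0.0804 ((0.2501945495605469, -0.8772315979003906), (106.47444915771484, 82.08867645263672), 89.87139129638672)
```

View pics/wrist10.png

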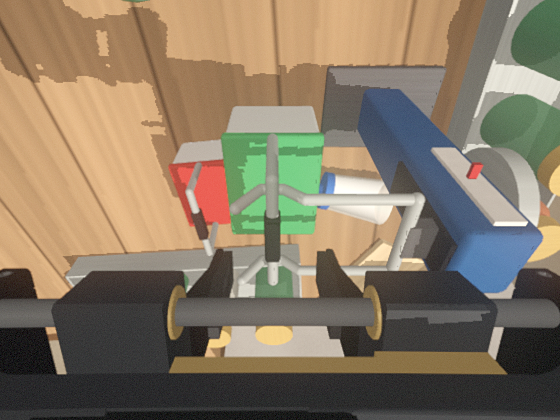

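View pics/scene10.png

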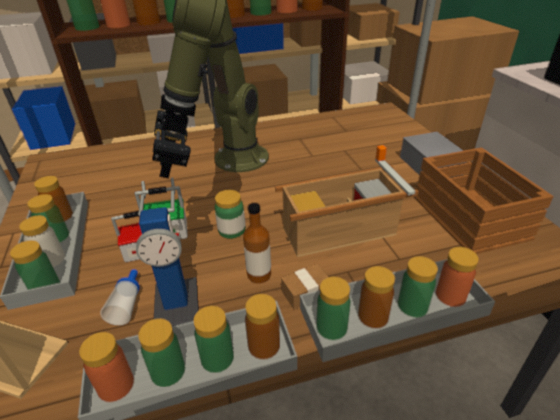

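The tub hangs on both prongs (bar crosses them at 275,190 and 275,265) and the lid height has not changed. While waiting well clear of it, I straighten the tool to vertical.

Emit:
arm_command:
  motion:
    - [[0, 0, -10], [0, 0, 0], 0.45]
    - [[0, 0, 0], [0, 5, 0], 0.45]
    - [[0, 0, 0], [0, 6, 0], 0.45]
    - [[0, 0, 0], [0, 6, 0], 0.45]
    - [[0, 0, 0], [0, 4, 0], 0.45]
    - [[0, 0, 0], [0, 0, 0], 0.45]
    - [[0, 0, 0], [0, 0, 0], 0.45]
    - [[0, 0, 0], [0, 0, 0], 0.45]

```text
time: 13.78
position: [0.5536, -0.2765, 0.3326]
tool_rot: [-2.306, -2.132, 0.003]
ft_force: [0.7, -0.2, 0.4]
grip_width: 0.548
```

```bash
python3 chk.py 11|grep lid
```

```text
scene lid z -0.0797 ((3.830852508544922, 2.6091880798339844), (77.60072326660156, 98.97347259521484), 0.3834877014160156)
wrist lid z -0.0806 ((0.20265579223632812, -1.8118705749511719), (106.49897003173828, 83.20991516113281), 89.76612091064453)
```

Emit:
arm_command:
  motion:
    - [[0, 0, 0], [0, 0, 0], 0.45]
    - [[0, 0, 0], [0, 0, 0], 0.45]
    - [[0, 0, 0], [0, 0, 0], 0.45]
    - [[0, 0, 0], [0, 0, 0], 0.45]
    - [[0, 0, 0], [0, 0, 0], 0.45]
    - [[0, 0, 0], [0, 0, 0], 0.45]
    - [[0, 0, 0], [0, 0, 0], 0.45]
    - [[0, 0, 0], [0, 0, 0], 0.45]

```text
time: 14.55
position: [0.5535, -0.2778, 0.333]
tool_rot: [-2.308, -2.131, 0.001]
ft_force: [-0.1, 0.1, -0.4]
grip_width: 0.552
```

Emit:
arm_command:
  motion:
    - [[0, 0, 0], [0, 0, 0], 0.45]
    - [[0, 0, 0], [0, 0, 0], 0.45]
    - [[0, 0, 0], [0, 0, 0], 0.45]
    - [[0, 0, 0], [0, 0, 0], 0.45]
    - [[0, 0, 0], [0, 0, 0], 0.45]
    - [[0, 0, 0], [0, 0, 0], 0.45]
    - [[0, 0, 0], [0, 0, 0], 0.45]
    - [[0, 0, 0], [0, 0, 0], 0.45]

```text
time: 15.22
position: [0.5535, -0.2778, 0.333]
tool_rot: [-2.308, -2.131, 0.001]
ft_force: [-0.4, 0.6, 0.2]
grip_width: 0.551
```

```bash
python3 chk.py 12
python3 - <<'E'
from h import *
z=np.load('wrist12.npz');W=z['W'];i=z['i']
hx=np.array([np.cos(-.08),np.sin(-.08),0]);hy=np.array([-hx[1],hx[0],0]);S=np.array([.5513,-.3085,.284])
Q=(W-S)@np.c_[hx,hy,[0,0,1]]
dark=(i.max(-1)<60)&(abs(Q[...,0])<.02)&(abs(Q[...,1])<.04)&(Q[...,2]>-.045)&(Q[...,2]<0)
print('grip',dark.sum(),np.percentile(Q[dark],[3,50,97],axis=0).round(4).tolist())
gog(S+[0,0,-.024],-4.6,0)
E
```

```text
t 15.22 pos [ 0.5535 -0.2778  0.333 ] grasp [ 0.5535 -0.2778  0.338 ] yang -4.57 z [-0.001  0.    -1.   ] F [-0.4   0.56  0.22] w 0.551 q [ 0.88  0.28 -0.58  1.36  0.15  1.55  0.23]
turn [ -0.06 -21.     0.05] shift now [-32.6   0.3  19.7] target axes [-23.4   0.3  30.1] TCP [ 0.5512 -0.3103  0.3133]
scene lid z -0.0795 ((3.1629791259765625, 2.2748336791992188), (101.29906463623047, 78.53899383544922), 87.83927917480469)
wrist lid z -0.0805 ((0.3070793151855469, -1.6880455017089844), (83.02201080322266, 106.0655288696289), 0.14272789657115936)
grip 5 [[-0.0054, -0.0205, -0.0156], [-0.0052, 0.0053, -0.0151], [-0.0045, 0.0086, -0.014]]
t 15.32 pos [ 0.5535 -0.2778  0.3331] grasp [ 0.5535 -0.2778  0.3381] yang -4.57 z [-0.001 -0.    -1.   ] F [ 0.41 -0.54  0.31] w 0.548 q [ 0.88  0.28 -0.58  1.36  0.15  1.55  0.23]
turn [-0.06  0.01  0.03] shift now [-30.8   0.3  78.1] target axes [-30.8   0.3  78.1] TCP [ 0.5513 -0.3085  0.255 ]
```

View pics/wrist12.png

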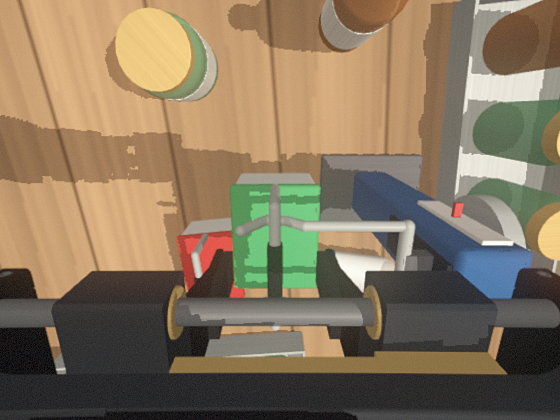

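Lid height is unchanged (−0.080) for over 2 s, so it is settled. Now I regrasp it vertically.

Emit:
arm_command:
  motion:
    - [[-16, 0, 0], [0, 0, 0], 0.45]
    - [[-15.5, 0, 0], [0, 0, 0], 0.45]
    - [[0, 0, 15], [0, 0, 0], 0.45]
    - [[0, 0, 20], [0, 0, 0], 0.45]
    - [[0, 0, 20], [0, 0, 0], 0.45]
    - [[0, 0, 15], [0, 0, 0], 0.45]
    - [[0, 0, 7.5], [0, 0, 0], 0.45]
    - [[0, 0, 0], [0, 0, 0], 0.45]

```text
time: 15.98
position: [0.5494, -0.3108, 0.2532]
tool_rot: [-2.307, -2.126, 0.004]
ft_force: [-0.5, -0.1, 0.1]
grip_width: 0.548
```

Emit:
arm_command:
  motion:
    - [[0, 0, 0], [0, 0, 0], 1]
    - [[0, 0, 0], [0, 0, 0], 1]
    - [[0, 0, 0], [0, 0, 0], 1]
    - [[0, 0, 0], [0, 0, 0], 1]
    - [[0, 0, 0], [0, 0, 0], 1]
    - [[0, 0, 0], [0, 0, 0], 1]
    - [[0, 0, 0], [0, 0, 0], 1]
    - [[0, 0, 0], [0, 0, 0], 1]
  force: 40

```text
time: 16.65
position: [0.5509, -0.3092, 0.2557]
tool_rot: [-2.308, -2.131, 0.001]
ft_force: [-0.1, -0.6, 0.3]
grip_width: 0.136
```

```bash
python3 chk.py 13
```

```text
t 16.65 pos [ 0.5509 -0.3092  0.2557] grasp [ 0.5509 -0.3092  0.2607] yang -4.56 z [-0.001 -0.    -1.   ] F [-0.07 -0.59  0.33] w 0.136 q [ 0.91  0.32 -0.56  1.46  0.17  1.41  0.27]
turn [ -0.05 -20.99   0.05] shift now [ -1.1   0.2 -57.7] target axes [-21.7   0.3 -53.4] TCP [ 0.5512 -0.3103  0.3133]
scene lid z -0.08 ((2.5876197814941406, 2.1386146545410156), (80.74061584472656, 99.19490051269531), 0.5598184466362)
wrist lid z -0.0809 ((-0.19916534423828125, 13.139490127563477), (76.65386199951172, 83.06999206542969), 89.92174530029297)
```

View pics/wrist13.png

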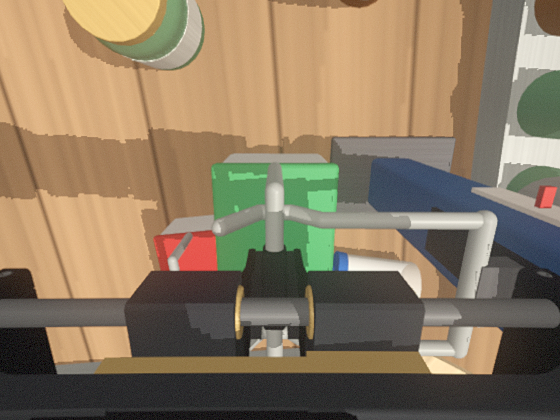

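The grip is on (0.136). I lift it off by 57 mm (hook back up, bar 34 mm above the seat) and back out.

Emit:
arm_command:
  motion:
    - [[0, 0, -4], [0, 0, 0], 1]
    - [[0, 0, -8], [0, 0, 0], 1]
    - [[0, 0, -10], [0, 0, 0], 1]
    - [[0, 0, -10], [0, 0, 0], 1]
    - [[0, 0, -10], [0, 0, 0], 1]
    - [[0, 0, -10], [0, 0, 0], 1]
    - [[0, 0, -5], [0, 0, 0], 1]
    - [[0, 0, 0], [0, 0, 0], 1]

```text
time: 17.42
position: [0.5516, -0.3093, 0.3145]
tool_rot: [2.307, 2.13, 0.0]
ft_force: [0.7, -0.8, -3.6]
grip_width: 0.132
```

```bash
python3 chk.py 14
```

```text
t 17.42 pos [ 0.5516 -0.3093  0.3145] grasp [ 0.5516 -0.3093  0.3195] yang -4.56 z [ 0.001 -0.001 -1.   ] F [ 0.73 -0.77 -3.55] w 0.132 q [ 0.91  0.31 -0.57  1.36  0.16  1.52  0.27]
turn [ 8.000e-02 -2.093e+01  2.000e-02] shift now [-1.  -0.4  1.1] target axes [-0.5 -0.4  1.4] TCP [ 0.5512 -0.3103  0.3133]
scene lid z -0.0212 ((4.6515045166015625, -0.3054466247558594), (105.58812713623047, 78.2330322265625), 88.81007385253906)
wrist lid z -0.0232 ((0.13929367065429688, 13.065813064575195), (76.74592590332031, 83.22677612304688), 89.72334289550781)
```

View pics/wrist14.png

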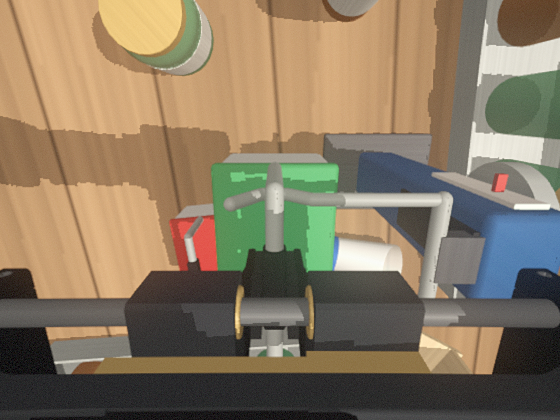

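Emit:
arm_command:
  motion:
    - [[0, -8, 0], [0, 0, 0], 1]
    - [[0, -18, 0], [0, 0, 0], 1]
    - [[0, -24, 0], [0, 0, 0], 1]
    - [[0, -24, 0], [0, 0, 0], 1]
    - [[0, -18, 0], [0, 0, 0], 1]
    - [[0, -8, 0], [0, 0, 0], 1]
    - [[0, 0, -8], [0, 0, 0], 1]
    - [[0, 0, -10], [0, 0, 0], 1]

```text
time: 18.18
position: [0.451, -0.301, 0.3306]
tool_rot: [-2.308, -2.129, 0.001]
ft_force: [0.2, -0.1, -3.6]
grip_width: 0.13
```

```bash
python3 - <<'E'
from h import *
gog([.46,.05,.34],-4.6)
E
```

```text
t 18.18 pos [ 0.451  -0.301   0.3306] grasp [ 0.451  -0.301   0.3356] yang -4.6 z [-0.002  0.001 -1.   ] F [ 0.18 -0.13 -3.62] w 0.13 q [ 1.05  0.09 -0.55  1.55  0.05  1.52  0.42]
turn [-0.1  -0.02  0.  ] shift now [350.6 -19.2  -4.2] target axes [350.6 -19.2  -4.4] TCP [0.46  0.05  0.335]
```

Emit:
arm_command:
  motion:
    - [[12, -1, 0], [0, 0, 0], 1]
    - [[25, -1, 0], [0, 0, 0], 1]
    - [[32, -2, 0], [0, 0, 0], 1]
    - [[32, -2, 0], [0, 0, 0], 1]
    - [[32, -2, 0], [0, 0, 0], 1]
    - [[32, -2, 0], [0, 0, 0], 1]
    - [[32, -2, 0], [0, 0, 0], 1]
    - [[32, -2, 0], [0, 0, 0], 1]

```text
time: 18.85
position: [0.4563, -0.0682, 0.3311]
tool_rot: [-2.305, -2.134, -0.0]
ft_force: [1.7, -0.3, -4.0]
grip_width: 0.132
```

Emit:
arm_command:
  motion:
    - [[32, -2, 0], [0, 0, 0], 1]
    - [[32, -2, 0], [0, 0, 0], 1]
    - [[30, -2, 0], [0, 0, 0], 1]
    - [[16, 0, 0], [0, 0, -3], 1]
    - [[8, 0, 0], [0, 0, -6], 1]
    - [[0, 0, 0], [0, 0, -6.8], 1]
    - [[0, 0, 0], [0, 0, -6.8], 1]
    - [[0, 0, 0], [0, 0, -6.8], 1]

```text
time: 19.52
position: [0.459, 0.0474, 0.3309]
tool_rot: [-1.678, -2.655, 0.0]
ft_force: [-0.2, -1.3, -3.5]
grip_width: 0.133
```

Emit:
arm_command:
  motion:
    - [[0, 0, 0], [0, 0, -6.8], 1]
    - [[0, 0, 0], [0, 0, -6.8], 1]
    - [[0, 0, 0], [0, 0, -6.8], 1]
    - [[0, 0, 0], [0, 0, -6.8], 1]
    - [[0, 0, 0], [0, 0, -6.8], 1]
    - [[0, 0, 0], [0, 0, -6.8], 1]
    - [[0, 0, 0], [0, 0, -6.8], 1]
    - [[0, 0, 0], [0, 0, -6.8], 1]

```text
time: 20.18
position: [0.459, 0.0472, 0.3309]
tool_rot: [-0.28, -3.128, -0.001]
ft_force: [-0.0, -0.5, -3.6]
grip_width: 0.132
```

Emit:
arm_command:
  motion:
    - [[0, 0, 0], [0, 0, -6.8], 1]
    - [[0, 0, 0], [0, 0, -4], 1]
    - [[0, 0, 0], [0, 0, 0], 1]

```text
time: 20.43
position: [0.459, 0.0472, 0.3309]
tool_rot: [0.008, -3.141, -0.001]
ft_force: [0.4, 0.6, -2.7]
grip_width: 0.13
```

```bash
python3 - <<'E'
from h import *
gog([.553,.1937,.32],90.2)
E
```

```text
t 20.43 pos [0.459  0.0472 0.3309] grasp [0.459  0.0471 0.3359] yang 90.31 z [-0.001  0.001 -1.   ] F [ 0.36  0.6  -2.72] w 0.13 q [ 0.66 -0.12 -0.74  1.71 -0.08  1.51  1.5 ]
turn [ 0.03 -0.04  0.11] shift now [-94.8 146.   15.9] target axes [-94.5 146.2  15.9] TCP [0.553  0.1937 0.315 ]
```

Emit:
arm_command:
  motion:
    - [[-8, 12, 0], [0, 0, 0], 1]
    - [[-16, 25, 0], [0, 0, 0], 1]
    - [[-20, 31, 0], [0, 0, 0], 1]
    - [[-20, 31, 0], [0, 0, 0], 1]
    - [[-16, 25, 0], [0, 0, 0], 1]
    - [[-9, 14, 0], [0, 0, 0], 1]
    - [[-6, 8, 0], [0, 0, 0], 1]
    - [[0, 0, 0], [0, 0, 0], 1]

```text
time: 21.1
position: [0.554, 0.1947, 0.33]
tool_rot: [0.005, -3.139, -0.005]
ft_force: [-0.8, 0.1, -3.8]
grip_width: 0.129
```

```bash
cat > chk2.py <<'E'
from h import *
import sys
n=sys.argv[1]
gog([.553,.1937,.32],90.2)
for c in ('scene','top','wrist'):
    T=world_T(c);i,d=optics.get_image(c);cv2.imwrite(f'pics/{c}{n}.png',i);W=cloud(c,d,T);np.savez(f'{c}{n}.npz',W=W,i=i)
    b,g,r=[i[...,k].astype(int) for k in range(3)]
    m=(g>r+50)&(g>b+40)&(abs(W[...,1]-.194)<.1)&(abs(W[...,0]-.553)<.1)&(W[...,2]>.03)
    P=W[m]
    if len(P)<20: print(c,'no lid');continue
    zl=np.median(P[:,2]);P=P[abs(P[:,2]-zl)<.006]
    print(c,len(P),'lid z',zl.round(4),cv2.minAreaRect((P[:,:2]*1000).astype(np.float32)))
    # rim
    P=W.reshape(-1,3);P=P[(abs(P[:,2]-.158)<.006)]
    for nm,a,bb in (('near',.465,.497),('far',.605,.64)):
        q=P[(P[:,0]>a)&(P[:,0]<bb)&(P[:,1]>.05)&(P[:,1]<.33)]
        if len(q)>30:
            k=np.polyfit(q[:,1],q[:,0],1);print('  ',nm,len(q),'x@.194',np.polyval(k,.194).round(4),k[0].round(4),np.percentile(q[:,0],[2,98]).round(4))
E
python3 chk2.py 15
```

```text
t 21.1 pos [0.554  0.1947 0.33  ] grasp [0.5541 0.1947 0.335 ] yang 90.17 z [-0.002  0.003 -1.   ] F [-0.84  0.12 -3.82] w 0.129 q [ 0.38  0.27 -0.93  1.44  0.21  1.54  1.04]
turn [ 0.16 -0.13 -0.03] shift now [ 1. -1. 15.] target axes [ 1. -1. 15.] TCP [0.553  0.1937 0.315 ]
scene 521 lid z 0.2783 ((559.738037109375, 193.91748046875), (101.10381317138672, 82.1971435546875), 0.07462283223867416)
   near 264 x@.194 0.4852 0.0029 [0.4733 0.4921]
   far 547 x@.194 0.624 -0.0022 [0.6128 0.6315]
top 36 lid z 0.2759 ((529.5944213867188, 158.84524536132812), (32.69688034057617, 14.584235191345215), 2.502854108810425)
   near 224 x@.194 0.4821 -0.0073 [0.4746 0.4904]
   far 151 x@.194 0.6226 0.0031 [0.6145 0.6301]
wrist 9050 lid z 0.2779 ((539.2068481445312, 191.5831298828125), (76.9856185913086, 82.70232391357422), 0.14984939992427826)
   near 4636 x@.194 0.4826 -0.0007 [0.4752 0.4904]
   far 2014 x@.194 0.6218 -0.0001 [0.6147 0.6307]
```

View pics/wrist15.png

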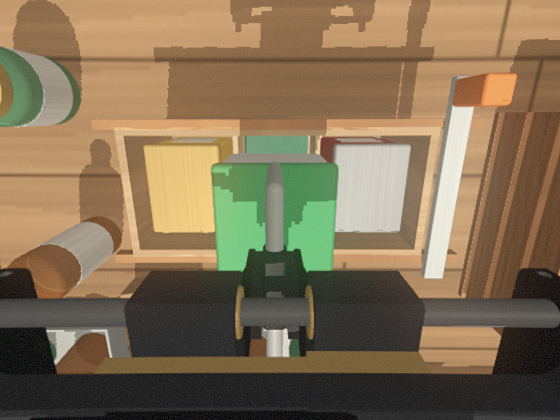

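View pics/scene15.png

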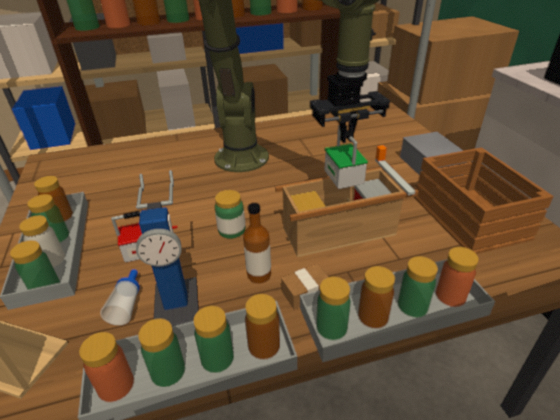

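```bash
python3 - <<'E'
from h import *
for c in ('wrist15','top0','scene0'):
    if c=='wrist15': W=np.load('wrist15.npz')['W']
    else:
        z=np.load(c+'.npz');W=cloud(c[:-1],z['d'],z['T'])
    P=W.reshape(-1,3)
    q=P[(abs(P[:,2]-.158)<.006)&(P[:,0]>.474)&(P[:,0]<.631)&(P[:,1]>-.03)&(P[:,1]<.42)]
    nr=q[q[:,0]<.49];print(c,'runner y',np.percentile(nr[:,1],[.3,1,99,99.7]).round(4))
    m=q[(q[:,0]>.505)&(q[:,0]<.60)]
    for lo,hi in((.02,.06),(.33,.38)):
        e=m[(m[:,1]>lo)&(m[:,1]<hi)]
        if len(e)>5: print('  wall',len(e),np.percentile(e[:,1],[3,50,97]).round(4))
    t=P[(abs(P[:,2]-.076)<.006)&(P[:,0]>.495)&(P[:,0]<.61)&(P[:,1]>.12)&(P[:,1]<.27)]
    for lo,hi in((.12,.16),(.22,.27)):
        e=t[(t[:,1]>lo)&(t[:,1]<hi)]
        if len(e)>5: print('  div',len(e),np.percentile(e[:,1],[3,50,97]).round(4))
E
```

```text
wrist15 runner y [0.0133 0.0167 0.3902 0.3942]
  wall 912 [0.0332 0.0384 0.0412]
  wall 975 [0.346  0.3492 0.3553]
  div 137 [0.1253 0.1416 0.1453]
  div 148 [0.243  0.247  0.2634]
top0 runner y [0.0125 0.0153 0.3869 0.392 ]
  wall 83 [0.0311 0.0344 0.0374]
  wall 115 [0.3435 0.3484 0.3577]
  div 66 [0.138  0.1407 0.1418]
  div 96 [0.2416 0.2449 0.258 ]
scene0 runner y [0.0124 0.0156 0.3924 0.3951]
  wall 79 [0.0328 0.0359 0.0415]
  wall 87 [0.3459 0.3482 0.3569]
  div 11 [0.2416 0.245  0.2588]
```

The pocket centre comes out at (0.5525, 0.194) from runners, walls and dividers. The tub is about 2 mm off in x, so I correct that and descend in stages.

Emit:
arm_command:
  motion:
    - [[2, 1, 6], [0.1, 0, 0], 1]
    - [[0, 0, 15], [0, 0, 0], 1]
    - [[0, 0, 18], [0, 0, 0], 1]
    - [[0, 0, 18], [0, 0, 0], 1]
    - [[0, 0, 18], [0, 0, 0], 1]
    - [[0, 0, 15], [0, 0, 0], 1]
    - [[0, 0, 10], [0, 0, 0], 1]
    - [[0, 0, 0], [0, 0, 0], 1]

```text
time: 21.92
position: [0.55, 0.1913, 0.2283]
tool_rot: [-0.002, -3.137, 0.006]
ft_force: [-1.8, 0.5, -4.3]
grip_width: 0.131
```

```bash
python3 chk2.py 16
```

```text
t 21.92 pos [0.55   0.1913 0.2283] grasp [0.55   0.1914 0.2333] yang 89.94 z [-0.004 -0.004 -1.   ] F [-1.79  0.49 -4.28] w 0.131 q [ 0.38  0.3  -0.91  1.61  0.24  1.36  1.01]
turn [-0.23 -0.25 -0.26] shift now [ -2.6   2.  -86.7] target axes [ -3.    2.4 -86.7] TCP [0.553  0.1937 0.315 ]
scene 519 lid z 0.1767 ((551.8938598632812, 190.6505126953125), (82.87001037597656, 106.6067123413086), 88.87781524658203)
   near 299 x@.194 0.485 0.0 [0.4737 0.4928]
   far 536 x@.194 0.6237 -0.0015 [0.6129 0.6314]
top 19 lid z 0.1755 ((560.5922241210938, 161.68893432617188), (88.53033447265625, 13.546993255615234), 15.293730735778809)
   near 243 x@.194 0.4823 -0.0048 [0.4744 0.4904]
   far 215 x@.194 0.6236 0.0097 [0.6145 0.6297]
wrist 9703 lid z 0.1785 ((537.1676635742188, 192.43203735351562), (83.05841827392578, 76.83049011230469), 89.96660614013672)
   near 9665 x@.194 0.4826 -0.0003 [0.4752 0.4902]
```

View pics/wrist16.png

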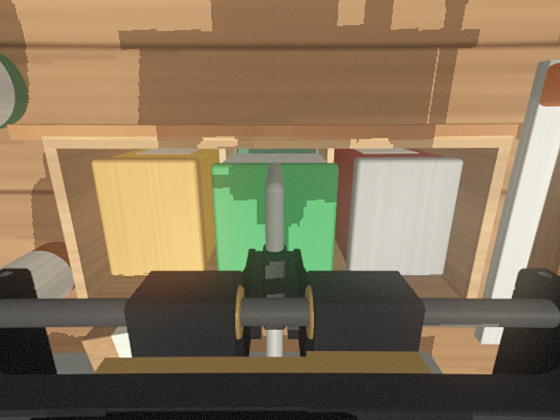

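Emit:
arm_command:
  motion:
    - [[0, 0, 0], [0, 0, 0], 1]
    - [[0, 0, 0], [0, 0, 0], 1]
    - [[0, 0, 0], [0, 0, 0], 1]

```text
time: 22.32
position: [0.5517, 0.1934, 0.2313]
tool_rot: [-0.001, 3.141, -0.002]
ft_force: [0.5, 0.2, -4.3]
grip_width: 0.132
```

```bash
python3 chk2.py 17 | grep -v -e near -e far
```

```text
t 22.32 pos [0.5517 0.1934 0.2313] grasp [0.5517 0.1934 0.2363] yang 90.03 z [ 0.    -0.001 -1.   ] F [ 0.51  0.22 -4.34] w 0.132 q [ 0.38  0.3  -0.91  1.6   0.24  1.36  1.01]
turn [-0.08  0.01 -0.17] shift now [ -1.3   0.2 -83.7] target axes [ -1.3   0.3 -83.7] TCP [0.553  0.1937 0.315 ]
scene 514 lid z 0.1798 ((557.7470092773438, 191.39862060546875), (103.70906829833984, 81.7641372680664), 1.7375255823135376)
top 10 lid z 0.1801 ((530.5433349609375, 155.64242553710938), (24.91881561279297, 5.82217264175415), 21.691120147705078)
wrist 9746 lid z 0.1785 ((537.5317993164062, 193.19589233398438), (77.27008819580078, 83.04375457763672), 0.23439311981201172)
```

Lid centre is (0.553, 0.193), within 1 mm of the pocket. Descend.

Emit:
arm_command:
  motion:
    - [[0, 0.5, 8], [0, 0, 0], 1]
    - [[0, 0, 14], [0, 0, 0], 1]
    - [[0, 0, 16], [0, 0, 0], 1]
    - [[0, 0, 16], [0, 0, 0], 1]
    - [[0, 0, 16], [0, 0, 0], 1]
    - [[0, 0, 12], [0, 0, 0], 1]
    - [[0, 0, 7], [0, 0, 0], 1]
    - [[0, 0, 3], [0, 0, 0], 1]

```text
time: 23.13
position: [0.5506, 0.1933, 0.1371]
tool_rot: [0.001, -3.138, 0.003]
ft_force: [-1.1, -0.8, -4.0]
grip_width: 0.135
```

Emit:
arm_command:
  motion:
    - [[0, 0, 1.5], [0, 0, 0], 1]
    - [[0, 0, 1.5], [0, 0, 0], 1]
    - [[0, 0, 0], [0, 0, 0], 1]
    - [[0, 0, 0], [0, 0, 0], 1]

```text
time: 23.47
position: [0.5517, 0.1938, 0.1363]
tool_rot: [-0.001, 3.142, -0.002]
ft_force: [-0.2, 0.1, -3.9]
grip_width: 0.131
```

```bash
python3 chk2.py 18 | grep -v -e near -e far
```

```text
t 23.47 pos [0.5517 0.1938 0.1363] grasp [0.5517 0.1938 0.1413] yang 90.03 z [ 0.    -0.001 -1.   ] F [-0.19  0.12 -3.87] w 0.131 q [ 0.34  0.38 -0.88  1.72  0.32  1.19  0.95]
turn [-0.08  0.   -0.17] shift now [  -1.3   -0.3 -178.7] target axes [-1.300e+00 -1.000e-01 -1.787e+02] TCP [0.553  0.1937 0.315 ]
scene 24 lid z 0.0855 ((510.4122619628906, 191.32363891601562), (10.557464599609375, 57.72541427612305), 2.6445438861846924)
top no lid
wrist 8802 lid z 0.0838 ((540.7510986328125, 193.42916870117188), (70.25384521484375, 83.22023010253906), 0.053230591118335724)
```

View pics/wrist18.png

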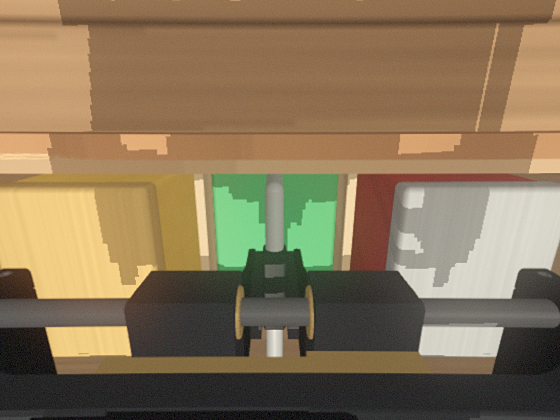

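Emit:
arm_command:
  motion:
    - [[0, 0, 1], [0, 0, 0], 1]
    - [[0, 0, 1], [0, 0, 0], 1]
    - [[0, 0, 0.5], [0, 0, 0], 1]
    - [[0, 0, 0], [0, 0, 0], 1]
    - [[0, 0, 0], [0, 0, 0], 1]

```text
time: 24.03
position: [0.5514, 0.1939, 0.1341]
tool_rot: [0.001, -3.141, 0.003]
ft_force: [-3.3, -0.5, 5.4]
grip_width: 0.129
```

Touchdown (the force swung to +5.4 N). I release with a partial opening, since the tins are close.

Emit:
arm_command:
  motion:
    - [[0, 0, -1], [0, 0, 0], 1]
    - [[0, 0, 0], [0, 0, 0], 0.75]
    - [[0, 0, 0], [0, 0, 0], 0.6]
    - [[0, 0, 0], [0, 0, 0], 0.6]
    - [[0, 0, 0], [0, 0, 0], 0.6]
    - [[0, 0, 0], [0, 0, 0], 0.6]
    - [[0, 0, 0], [0, 0, 0], 0.6]

```text
time: 24.62
position: [0.5514, 0.1935, 0.1341]
tool_rot: [0.001, -3.141, 0.003]
ft_force: [0.3, -0.0, -0.7]
grip_width: 0.385
```

Emit:
arm_command:
  motion:
    - [[0, 0, -8], [0, 0, 0], 0.6]
    - [[0, 0, -20], [0, 0, 0], 0.6]
    - [[0, 0, -30], [0, 0, 0], 0.6]
    - [[0, 0, -35], [0, 0, 0], 0.6]
    - [[0, 0, -35], [0, 0, 0], 0.6]
    - [[0, 0, -20], [0, 0, 0], 0.3]
    - [[0, 0, 0], [0, 0, 0], 0.3]
    - [[0, 0, 0], [0, 0, 0], 0.3]

```text
time: 25.28
position: [0.552, 0.1943, 0.2838]
tool_rot: [-0.001, 3.14, -0.002]
ft_force: [-0.1, -0.3, -1.0]
grip_width: 0.546
```

```bash
python3 chk2.py 19 | grep -v -e near -e far; python3 - <<'E'
from h import *
W=np.load('wrist19.npz')['W'];P=W.reshape(-1,3)
q=P[(abs(P[:,0]-.553)<.055)&(abs(P[:,1]-.194)<.05)&(P[:,2]>.11)&(P[:,2]<.2)]
print('handle',len(q),np.percentile(q,[2,50,98],axis=0).round(4).tolist())
for c in('scene19','top19'):
    W=np.load(c+'.npz')['W'];P=W.reshape(-1,3)
    k=P[(abs(P[:,0]-.453)<.03)&(abs(P[:,1]-.362)<.03)&(P[:,2]>.205)&(P[:,2]<.225)];print(c,'knob',len(k),k.mean(0).round(4))
gog([.453,.3625,.24],90.2)
E
```

```text
t 25.28 pos [0.552  0.1943 0.2838] grasp [0.552  0.1943 0.2888] yang 90.04 z [ 0.002 -0.001 -1.   ] F [-0.1  -0.34 -1.04] w 0.546 q [ 0.38  0.27 -0.92  1.52  0.22  1.45  1.02]
turn [-0.07  0.11 -0.16] shift now [ -1.1  -0.6 -31.2] target axes [ -1.   -0.6 -31.2] TCP [0.553  0.1937 0.315 ]
scene 41 lid z 0.0831 ((508.7518310546875, 191.4927215576172), (58.656917572021484, 14.09900188446045), 89.79036712646484)
top 97 lid z 0.0799 ((525.6456298828125, 166.3694305419922), (49.511573791503906, 27.954221725463867), 2.0209436416625977)
wrist 4975 lid z 0.0817 ((551.9317626953125, 193.51821899414062), (82.46602630615234, 104.82208251953125), 89.96224212646484)
handle 1179 [[0.4995, 0.1886, 0.1409], [0.5466, 0.1935, 0.1457], [0.6029, 0.1991, 0.1488]]
scene19 knob 58 [0.4565 0.3624 0.2143]
top19 knob 69 [0.4513 0.3627 0.2145]
t 25.43 pos [0.5508 0.1933 0.2808] grasp [0.5508 0.1933 0.2858] yang 90.03 z [-0.003 -0.002 -1.   ] F [-0.12 -0.64 -0.55] w 0.654 q [ 0.38  0.28 -0.92  1.53  0.22  1.45  1.02]
turn [-0.14 -0.18 -0.17] shift now [ 97.6 169.4  45.6] target axes [ 97.2 169.5  45.8] TCP [0.453  0.3625 0.235 ]
```

View pics/wrist19.png

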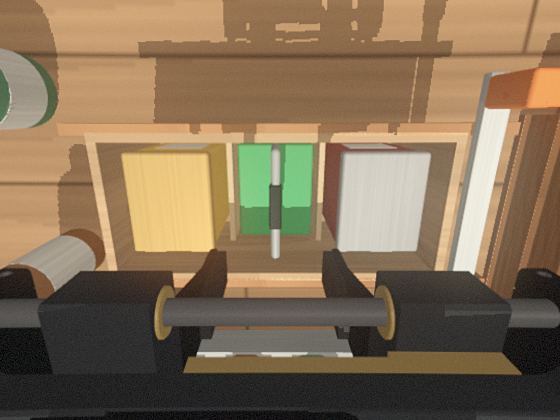

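View pics/scene19.png

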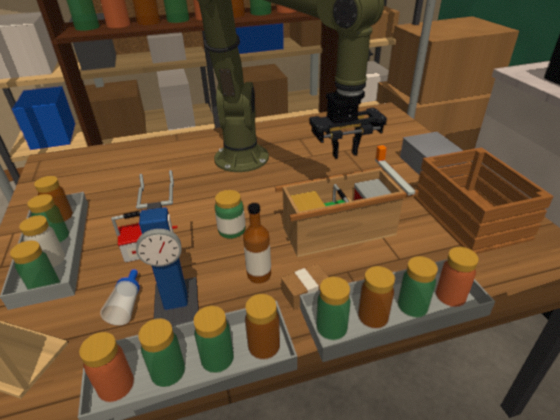

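The tub is seated (lid top 0.0817, handle top 0.146 below the rim at 0.158). Next is the knob; first I check the height of the neighbouring brown box.

```bash
python3 - <<'E'
from h import *
z=np.load('top0.npz');P=cloud('top',z['d'],z['T']).reshape(-1,3)
q=P[(P[:,0]>.3)&(P[:,0]<.7)&(P[:,1]>.385)&(P[:,1]<.48)&(P[:,2]>.03)];print(len(q),q[:,:].min(0),np.percentile(q[:,2],[50,99]))
E
```

```text
28 [0.47335426 0.38525273 0.14228399] [0.15406723 0.162901  ]
```

Emit:
arm_command:
  motion:
    - [[12, 20, 0], [0, 0, 0], 0.3]
    - [[18, 31, 0], [0, 0, 0], 0.3]
    - [[19, 34, 0], [0, 0, 0], 0.3]
    - [[19, 34, 0], [0, 0, 0], 0.3]
    - [[18, 31, 0], [0, 0, 0], 0.3]
    - [[11, 19, 0], [0, 0, 0], 0.3]
    - [[0, 0, 0], [0, 0, 0], 0.3]
    - [[0, 0, 0], [0, 0, 0], 0.3]

```text
time: 26.1
position: [0.4527, 0.3637, 0.2807]
tool_rot: [0.007, -3.139, 0.004]
ft_force: [-0.1, 0.0, -1.0]
grip_width: 0.699
```

```bash
python3 - <<'E'
from h import *
T=world_T('wrist');i,d=optics.get_image('wrist');cv2.imwrite('pics/w20.png',i)
P=cloud('wrist',d,T).reshape(-1,3)
k=P[(abs(P[:,0]-.453)<.04)&(abs(P[:,1]-.362)<.04)&(P[:,2]>.208)&(P[:,2]<.225)]
if len(k)>10:print('knob',len(k),k.mean(0).round(4),np.percentile(k,[2,98],axis=0).round(4))
gog([.453,.3625,.200],90.2)
E
```

```text
knob 1033 [0.4506 0.3655 0.2169] [[0.4406 0.3542 0.2095]
 [0.4628 0.3768 0.2188]]
t 26.15 pos [0.4542 0.3621 0.2807] grasp [0.4542 0.3621 0.2857] yang 90.08 z [-0.002 -0.003 -1.   ] F [ 0.67 -0.99  0.16] w 0.696 q [ 0.11  0.29 -1.    1.53  0.25  1.46  0.67]
turn [-0.19 -0.14 -0.12] shift now [ 1.   0.7 85.7] target axes [ 1.2  0.4 85.7] TCP [0.453  0.3625 0.195 ]
```

View pics/w20.png

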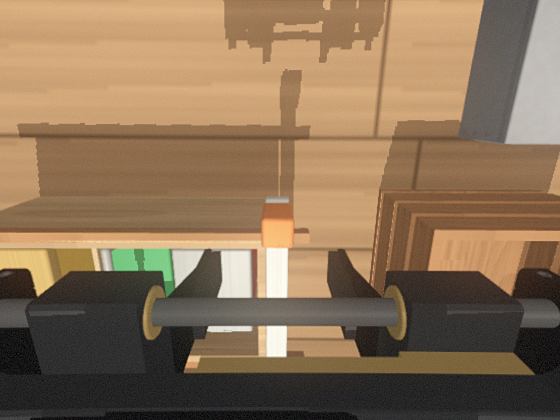

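Emit:
arm_command:
  motion:
    - [[1, 1, 12], [0, 0, 0], 0.3]
    - [[0, 0.5, 20], [0, 0, 0], 0.3]
    - [[0, 0, 22], [0, 0, 0], 0.3]
    - [[0, 0, 20], [0, 0, 0], 0.3]
    - [[0, 0, 11], [0, 0, 0], 0.3]
    - [[0, 0, 0], [0, 0, 0], 1]
    - [[0, 0, 0], [0, 0, 0], 1]
    - [[0, 0, 0], [0, 0, 0], 1]
  force: 10

```text
time: 26.82
position: [0.454, 0.3642, 0.1978]
tool_rot: [-0.0, -3.142, 0.001]
ft_force: [-0.3, -0.9, 1.4]
grip_width: 0.556
```

Emit:
arm_command:
  motion:
    - [[0, 0, 0], [0, 0, 0], 1]
    - [[0, 0, 0], [0, 0, 0], 1]
    - [[0, 0, 0], [0, 0, 0], 1]
    - [[0, 0, 0], [0, 0, 0], 1]
    - [[0, 0, 0], [0, 0, 0], 1]
    - [[0, 0, 0], [0, 0, 0], 1]

```text
time: 27.32
position: [0.4535, 0.3646, 0.1976]
tool_rot: [0.001, -3.142, 0.001]
ft_force: [-0.8, -0.0, 2.8]
grip_width: 0.272
```

Knob gripped (23.7 mm). Slide it to the other end.

Emit:
arm_command:
  motion:
    - [[0, -8, -1], [0, 0, 0], 1]
    - [[0, -16, 0], [0, 0, 0], 1]
    - [[0, -24, 0], [0, 0, 0], 1]
    - [[0, -24, 0], [0, 0, 0], 1]
    - [[0, -24, 0], [0, 0, 0], 1]
    - [[0, -24, 0], [0, 0, 0], 1]
    - [[0, -24, 0], [0, 0, 0], 1]
    - [[0, -24, 0], [0, 0, 0], 1]

```text
time: 27.98
position: [0.4537, 0.1947, 0.1976]
tool_rot: [-0.0, 3.141, -0.001]
ft_force: [4.4, 1.6, -4.6]
grip_width: 0.273
```

Emit:
arm_command:
  motion:
    - [[0, -24, 0], [0, 0, 0], 1]
    - [[0, -24, 0], [0, 0, 0], 1]
    - [[0, -24, 0], [0, 0, 0], 1]
    - [[0, -24, 0], [0, 0, 0], 1]
    - [[0, -24, 0], [0, 0, 0], 1]
    - [[0, -20, 0], [0, 0, 0], 1]
    - [[0, -14, 0], [0, 0, 0], 1]
    - [[0, 0, 0], [0, 0, 0], 1]

```text
time: 28.65
position: [0.4539, 0.0378, 0.1977]
tool_rot: [0.007, 3.141, -0.005]
ft_force: [6.4, -2.0, -7.3]
grip_width: 0.272
```

```bash
python3 - <<'E'
from h import *
gog([.453,.009,.200],90.2)
i,d=optics.get_image('top');cv2.imwrite('pics/t21.png',i)
i,d=optics.get_image('scene');cv2.imwrite('pics/s21.png',i)
E
```

```text
t 28.65 pos [0.4539 0.0378 0.1977] grasp [0.4539 0.0379 0.2027] yang 89.74 z [ 0.001 -0.003 -1.   ] F [ 6.36 -2.01 -7.34] w 0.272 q [ 0.68 -0.06 -0.78  1.94 -0.04  1.24  1.47]
turn [-0.18  0.03 -0.46] shift now [  0.8 -28.8   2.8] target axes [  1.  -28.8   2.7] TCP [0.453 0.009 0.195]
```

View pics/s21.png

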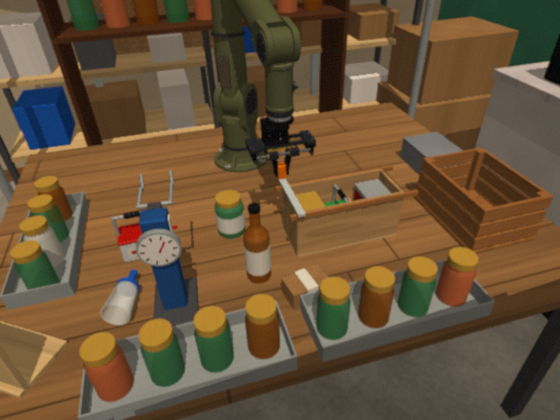

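Emit:
arm_command:
  motion:
    - [[0, -8, 0], [0, 0, 0], 1]
    - [[0, -6, 0], [0, 0, 0], 1]
    - [[0, -4, 0], [0, 0, 0], 1]
    - [[0, -3, 0], [0, 0, 0], 1]
    - [[0, 0, 0], [0, 0, 0], 1]
    - [[0, 0, 0], [0, 0, 0], 1]

```text
time: 29.25
position: [0.4538, 0.024, 0.1977]
tool_rot: [-0.003, 3.141, 0.005]
ft_force: [5.7, 6.5, -7.6]
grip_width: 0.276
```

Emit:
arm_command:
  motion:
    - [[0, -3, 0], [0, 0, 0], 1]
    - [[0, -3, 0], [0, 0, 0], 1]
    - [[0, -3, 0], [0, 0, 0], 1]
    - [[0, 0, 0], [0, 0, 0], 1]
    - [[0, 0, 0], [0, 0, 0], 1]

```text
time: 29.67
position: [0.4539, 0.0211, 0.1976]
tool_rot: [-0.009, 3.141, 0.018]
ft_force: [6.2, 19.9, -8.8]
grip_width: 0.338
```

It is firm at 20 N, probably the end stop. I ease off, open, rise and measure.

Emit:
arm_command:
  motion:
    - [[0, 5, 0], [0, 0, 0], 1]
    - [[0, 0, 0], [0, 0, 0], 0.5]
    - [[0, 0, 0], [0, 0, 0], 0.4]
    - [[0, 0, 0], [0, 0, 0], 0.4]
    - [[0, 0, 0], [0, 0, 0], 0.4]
    - [[0, 0, 0], [0, 0, 0], 0.4]
    - [[0, 0, 0], [0, 0, 0], 0.4]

```text
time: 30.25
position: [0.4531, 0.0163, 0.1984]
tool_rot: [-0.001, -3.14, 0.004]
ft_force: [0.7, 0.6, -0.1]
grip_width: 0.578
```

Emit:
arm_command:
  motion:
    - [[0, 0, -12], [0, 0, 0], 0.4]
    - [[0, 0, -25], [0, 0, 0], 0.4]
    - [[0, 0, -30], [0, 0, 0], 0.4]
    - [[0, 0, -25], [0, 0, 0], 0.4]
    - [[0, 0, -10], [0, 0, 0], 0.4]
    - [[0, 0, 0], [0, 0, 0], 0.4]

```text
time: 30.75
position: [0.4548, 0.017, 0.3028]
tool_rot: [0.0, 3.138, -0.004]
ft_force: [0.3, -0.2, -0.2]
grip_width: 0.6
```

```bash
cat > chk3.py <<'E'
from h import *
import sys
n=sys.argv[1]
for c in ('wrist','top','scene'):
    T=world_T(c);i,d=optics.get_image(c);cv2.imwrite(f'pics/{c}{n}.png',i);W=cloud(c,d,T);P=W.reshape(-1,3)
    np.savez(f'{c}{n}.npz',W=W,i=i)
    k=P[(abs(P[:,0]-.453)<.03)&(P[:,1]>-.05)&(P[:,1]<.08)&(P[:,2]>.205)&(P[:,2]<.225)]
    b=P[(P[:,0]>.48)&(P[:,0]<.63)&(P[:,1]>-.03)&(P[:,1]<.08)&(P[:,2]>.164)&(P[:,2]<.18)]
    print(c,'knob',len(k),k.mean(0).round(4) if len(k) else '','bar y',np.percentile(b[:,1],[2,50,98]).round(4) if len(b) else '')
gog([.453,.02,.2],90.2)
E
python3 chk3.py 22
```

```text
wrist knob 934 [0.4512 0.0237 0.2165] bar y [0.0147 0.0239 0.0334]
top knob 0  bar y [0.0124 0.0214 0.0303]
scene knob 70 [0.4575 0.0229 0.2147] bar y [0.0141 0.0229 0.0336]
t 30.9 pos [0.4528 0.017  0.299 ] grasp [0.4528 0.017  0.304 ] yang 90.02 z [-0.003 -0.002 -1.   ] F [0.11 0.56 0.45] w 0.601 q [ 0.71 -0.13 -0.73  1.79 -0.08  1.46  1.57]
turn [-0.09 -0.19 -0.18] shift now [ -0.5   3.1 104. ] target axes [ -0.2   3.  104. ] TCP [0.453 0.02  0.195]
```

View pics/wrist22.png

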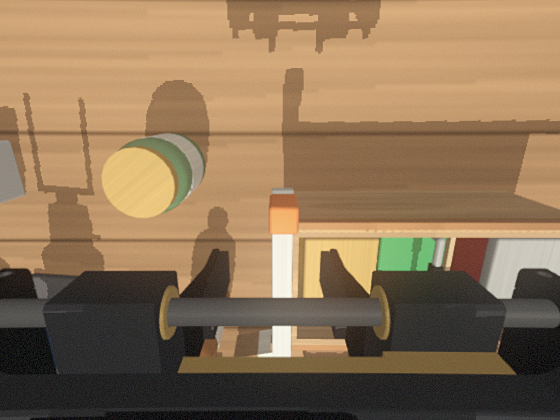

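The bar centre is at y ≈ 0.023, so its edge reaches the runner end and it has travelled about 341 mm from its parked spot. The 20 N resistance points to the stop. To be sure, I push once more with closed fingers from behind.

Emit:
arm_command:
  motion:
    - [[1, 20, 0], [0, 0, 0], 1]
    - [[0, 19, 0], [0, 0, 0], 1]
    - [[0, 0, 0], [0, 0, 0], 1]
    - [[0, 0, 0], [0, 0, 0], 1]
    - [[0, 0, 0], [0, 0, 0], 1]
    - [[0, 0, 0], [0, 0, 0], 1]
    - [[0, 0, 0], [0, 0, 0], 1]
    - [[0, 0, 0], [0, 0, 0], 1]

```text
time: 31.57
position: [0.4525, 0.0556, 0.3002]
tool_rot: [-0.001, -3.14, 0.003]
ft_force: [-0.8, -0.8, -0.2]
grip_width: 0.08
```

Emit:
arm_command:
  motion:
    - [[0, 0, 15], [0, 0, 0], 1]
    - [[0, 0, 25], [0, 0, 0], 1]
    - [[0, 0, 25], [0, 0, 0], 1]
    - [[0, 0, 20], [0, 0, 0], 1]
    - [[0, 0, 12], [0, 0, 0], 1]
    - [[0, 0, 0], [0, 0, 0], 1]
    - [[0, 0, 0], [0, 0, 0], 1]

```text
time: 32.15
position: [0.4522, 0.0558, 0.2032]
tool_rot: [0.0, -3.139, 0.002]
ft_force: [0.3, 0.0, 0.4]
grip_width: 0.007
```

Emit:
arm_command:
  motion:
    - [[0, -2, 0], [0, 0, 0], 1]
    - [[0, -2, 0], [0, 0, 0], 1]
    - [[0, -2, 0], [0, 0, 0], 1]
    - [[0, 0, 0], [0, 0, 0], 1]
    - [[0, 0, 0], [0, 0, 0], 1]

```text
time: 32.57
position: [0.4527, 0.0499, 0.2039]
tool_rot: [0.0, -3.141, 0.003]
ft_force: [-0.3, -0.2, -0.1]
grip_width: 0.005
```

Emit:
arm_command:
  motion:
    - [[0, -2, 0], [0, 0, 0], 1]
    - [[0, -2, 0], [0, 0, 0], 1]
    - [[0, 0, 0], [0, 0, 0], 1]
    - [[0, 0, 0], [0, 0, 0], 1]

```text
time: 32.9
position: [0.4525, 0.0467, 0.2036]
tool_rot: [0.002, -3.141, 0.002]
ft_force: [-0.5, 2.3, 1.5]
grip_width: 0.003
```

Emit:
arm_command:
  motion:
    - [[0, -2, 0], [0, 0, 0], 1]
    - [[0, -1.5, 0], [0, 0, 0], 1]
    - [[0, 0, 0], [0, 0, 0], 1]
    - [[0, 0, 0], [0, 0, 0], 1]

```text
time: 33.23
position: [0.4525, 0.0464, 0.2036]
tool_rot: [0.005, -3.141, -0.005]
ft_force: [-0.7, 10.2, 1.2]
grip_width: 0.003
```

10 N with no further movement confirms the end stop. Withdraw and check.

Emit:
arm_command:
  motion:
    - [[0, 8, 0], [0, 0, 0], 1]
    - [[0, 6, -10], [0, 0, 0], 1]
    - [[0, 0, -25], [0, 0, 0], 1]
    - [[0, 0, -30], [0, 0, 0], 1]
    - [[0, 0, -30], [0, 0, 0], 1]
    - [[0, 0, -15], [0, 0, 0], 1]
    - [[0, 0, 0], [0, 0, 0], 1]
    - [[0, 0, 0], [0, 0, 0], 1]

```text
time: 33.9
position: [0.453, 0.0565, 0.3144]
tool_rot: [-0.0, 3.141, -0.005]
ft_force: [-0.6, -0.1, -0.6]
grip_width: 0.006
```

```bash
python3 chk3.py 23; python3 - <<'E'
from h import *
for c in ('top','scene'):
    W=np.load(c+'23.npz')['W'];P=W.reshape(-1,3)
    t=P[(abs(P[:,0]-.55)<.045)&(abs(P[:,1]-.194)<.045)&(P[:,2]>.07)&(P[:,2]<.09)];print(c,'tub lid z',np.median(t[:,2]).round(4),len(t))
    h=P[(abs(P[:,0]-.55)<.045)&(abs(P[:,1]-.194)<.045)&(P[:,2]>.11)];print(' top',np.percentile(h[:,2],[50,98]).round(4) if len(h) else '')
    h=P[(P[:,0]>.58)&(P[:,0]<.63)&(P[:,1]>-.37)&(P[:,1]<-.255)&(P[:,2]>.25)];print(' hook z',np.median(h[:,2]).round(4))
    W0=cloud(c,np.load(c+'0.npz')['d'],np.load(c+'0.npz')['T']).reshape(-1,3)
    for nm,yc in (('tinA',.09),('tinB',.298)):
        for Q in (W0,P):
            q=Q[(abs(Q[:,0]-.553)<.06)&(abs(Q[:,1]-yc)<.047)&(abs(Q[:,2]-.136)<.006)];print(' ',nm,len(q),q.mean(0).round(4) if len(q) else '')
E
```

```text
wrist knob 865 [0.4512 0.0246 0.2164] bar y [0.0145 0.0244 0.034 ]
top knob 0  bar y [0.0125 0.0216 0.0308]
scene knob 67 [0.4572 0.0227 0.2151] bar y [0.014  0.0226 0.0337]
t 34.05 pos [0.4519 0.0565 0.3123] grasp [0.4519 0.0565 0.3173] yang 90.02 z [-0.003 -0.002 -1.   ] F [0.23 0.09 0.13] w 0.006 q [ 0.68 -0.13 -0.78  1.76 -0.09  1.48  1.49]
turn [-0.11 -0.18 -0.18] shift now [ -1.5 -36.3 117.4] target axes [ -1.  -36.5 117.3] TCP [0.453 0.02  0.195]
top tub lid z 0.0799 360
 top [0.1443 0.1499]
 hook z 0.2895
  tinA 909 [0.5512 0.0889 0.135 ]
  tinA 291 [0.586  0.091  0.1353]
  tinB 917 [0.5516 0.297  0.1352]
  tinB 924 [0.5513 0.2971 0.1351]
scene tub lid z 0.0834 45
 top [0.1463 0.151 ]
 hook z 0.2915
  tinA 455 [0.5446 0.0903 0.1378]
  tinA 452 [0.5447 0.0904 0.1377]
  tinB 440 [0.5442 0.2954 0.1376]
  tinB 445 [0.544  0.2947 0.1375]
```

View pics/top23.png

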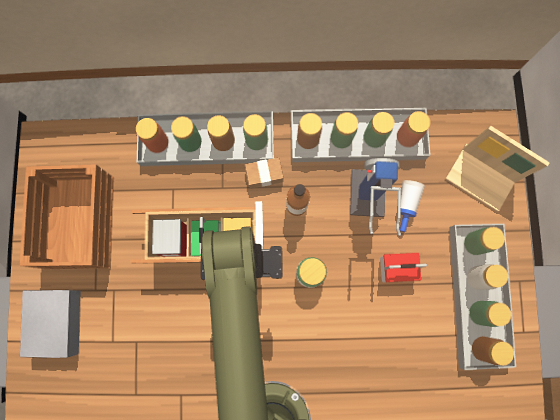

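View pics/scene23.png

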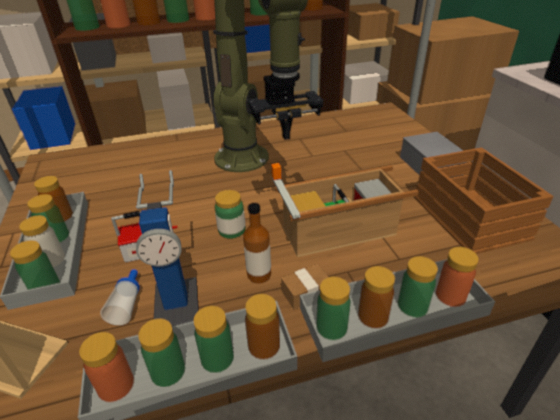

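The tub stands in the pocket (top view 205,238) and the bar is at the far end (258,228). The hook is empty and up, and the tins and bystanders are where they were. Hand in.

```bash
python3 -c "
from bench import ctrl
print(ctrl.close_job())"
```

```text
the job is handed in; nothing more can be done
None
```

The job is finished and handed in at about 34 s of the 72 s allowed; no verdict was reported.

- **Weighing:** I hung the tub on both prongs at roughly 23 mm dip, letting go only once the wrist force was near zero. It hung untouched for about 3 s, and its lid height stayed the same within 1 mm.
- **Packing:** I took the tub down and stood it in the green-lined pocket, within about 1 mm of the pocket's centre. Its handle top is at about 0.146 m, below the 0.158 m rim. I let go of it before going to the bar.
- **Level bar:** I slid it by the orange knob to the far end. The cameras show about 340 mm of travel on top of an unknown start of 0 to 15 mm, so they cannot confirm the 345 mm on their own. A second push met 10 N with no movement, and the bar's edge was at the end of the runners, so I take it to be on the end stop.
- **Last check:** The hook was empty and up and the gripper clear of everything. Tin B was unmoved in both views. Tin A was unmoved in the scene view; in the top view the arm partly hid it. The other goods looked unmoved in the pictures.

**One slip:** on the first approach to the tub the gripper's body bumped the prong tips with about 13 N (limit 40 N). I backed off, saw nothing had shifted, and came in with the gripper leaned instead.

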